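# Lock the blue descaler tablets away in the screw-cap jar

### The job

Put every blue descaler tablet, those in the tablet carousel and any lying loose on the worktop, into the child-safe jar: unscrew its captive cap and swing it open, turn each compartment that holds a blue tablet to the spout and tip the tray by its handle so that the tablet slides into the jar. Leave the white and green tablets in the carousel, and finish with the tray let down level, the cap swung fully shut and screwed tight.

Things in the scene. Friction and masses are not known exactly. Their poses are not given: they have to be found in the camera images.
- dispenser: white stand of the tablet dispenser, fixed; its foot plate is 132 mm wide (x), y from -100 to 298 mm, 8 mm thick. Origin on the worktop under the carousel's axis; z up, +y towards spout and jar. In its frame (mm): tipping axis of the tray along x at y 100, z 60; compartment floor, tray level, at z 176; jar axis at x 0, y 232; hinge of the cap's ring along y at x 71, z 105.
- tray (a joint): tipping angle of the round white tray that carries carousel and spout: 0 = level, where it rests by its weight, up to 0.62 rad as the handle side is lifted and the spout sinks. About 5 N at the handle lifts it; let go, it falls back. From about 0.3 rad a tablet slides out of the compartment at the spout; at 0.55 to 0.6 rad the spout's lip is over the jar's mouth.
- tip_handle (a point): middle of the tray's black handle: a round bar 15 mm thick, 80 mm free between its arms, parallel to the dispenser's x, 275 mm behind (-y) and 110 mm above the tipping axis when level (height 170 mm), about 55 mm clear of the tray's wall. It can turn between gripper pads that close along the dispenser's y. Axes: the dispenser's, tipping with the tray.
- spout_lip (a point): middle of the outer edge of the spout's floor. The spout is the only gap in the tray's wall, on the +y side; the chute is about 85 mm wide at the wall, 76 mm at the lip, with cheeks 34 mm high. Tray level: lip at y 146, z 165 mm in the dispenser's frame.
- carousel (a joint): turn of the grey carousel in the tray, positive anticlockwise from above, -6.4 to 6.4 rad; friction (0.1 N m) holds it. Four radial compartments 90 degrees apart, each 60 mm wide, 28 mm deep, from 34 to 107 mm off the axis, open outwards. At 0 their middle lines are at 45, 135, 225, 315 degrees from the dispenser's x towards its y; the spout is at 90. Within 0.1 rad of the spout one empties well.
- carousel_floor (a point): centre of the carousel at the level of the compartments' floor; x and y along the middle lines of two compartments, z along its axis. A tablet still in a compartment has its centre within 90 mm of this point.
- carousel_knob (a point): grip point on the carousel's axis, 60 mm above the compartments' floor, on the black bar knob: 64 mm long along this point's x, 16 mm thick along its y, standing from 34 to 70 mm above that floor; the walls round it end at 30 mm.
- cap (a joint): turn of the jar's off-white cap in its ring, positive anticlockwise from above (unscrewing): 0 = screwed tight, 1.45 rad = fully unscrewed; friction 0.08 N m, stays where left. A bayonet: below about 0.6 rad its lugs hold under ledges on the jar's neck, so the ring cannot be lifted; turned in while open, it cannot be shut fully.
- cap_grip (a point): grip point on the cap's axis, on its upright bar: 76 mm long along this point's y, 20 mm thick along its x, 36 mm high; the point is 12 mm below the bar's top and 23 mm above the cap's flat top (height 138 mm when shut).
- cap_ring (a joint): opening of the black ring that holds the cap, hinged on the far side of the jar (dispenser's +x): 0 = shut on the jar, up to 1.50 rad, nearly upright; the stiff hinge (0.17 N m) stays where left. From about 1.3 it is well clear of the mouth.
- ring_bail (a point): middle of the ring's steel bail, a bar 10 mm thick, 60 mm free, parallel to the dispenser's y, 191 mm from the ring's hinge and 3.5 mm above it when shut (height 108 mm, on the robot's side), 54 mm beyond the ring. It can turn between gripper pads that close along the dispenser's x.
- jar_floor (a point): centre of the jar's inner floor, 13 mm above the worktop; z up. The jar is clear, round and fixed in the stand: mouth 100 mm wide, its rim 92 mm above this point.
- blue_a: blue tablet, 50 x 50 x 20 mm with a cross scored on its faces, about 55 g; origin in its centre, z along the 20 mm. Starts in one of the carousel's compartments; always there.
- blue_b: blue tablet, 50 x 50 x 20 mm with a cross scored on its faces, about 55 g; origin in its centre, z along the 20 mm. If present, starts in another compartment of the carousel.
- blue_c: blue tablet, 50 x 50 x 20 mm with a cross scored on its faces, about 55 g; origin in its centre, z along the 20 mm. If present, lies loose on the worktop.
- blue_d: blue tablet, 50 x 50 x 20 mm with a cross scored on its faces, about 55 g; origin in its centre, z along the 20 mm. If present, lies loose on the worktop.
- white_tab: cream-white tablet, 50 x 50 x 20 mm with a cross scored on its faces, about 55 g; origin in its centre, z along the 20 mm. Starts in a compartment and stays in the carousel.
- green_tab: green tablet, 50 x 50 x 20 mm with a cross scored on its faces, about 55 g; origin in its centre, z along the 20 mm. Starts in a compartment and stays in the carousel.
There are look-alikes about, which are no part of the job. Of the things that look like the green_tab, the smaller one is meant.

How it is judged:
By the outcome, as a careful person would: the job done as asked, in the order asked, and still so for the second after the job is handed in, with the robot touching nothing.
Of blue_b, blue_c, blue_d only 1 to 3 are there at a start; the rules pass over those that are not, and their reading is None.
At some moment in a run one of blue_c may be knocked a few centimetres aside while the robot is not near it.
Once in a run the grip may slacken for a moment while it holds something.
It also fails if it takes over 210 s, if anything falls off the work surface, if the arm or the gripper's body presses on something with over 40 N, if the wrist force passes 120 N, or if a joint passes its speed limit or range.

### The arm

A 6-joint arm with a two-finger parallel gripper is mounted at the origin on the work surface; the furniture and walls round the work are solid. World frame = base frame: x ahead of the robot, y to its left, z up, the work surface at z = 0. Lengths are in m, angles in rad, forces in N, time in s.
With the tool pointing down it reaches from about 0.275 to 0.875 m from the base axis. Payload 12.5 kg.
Tool frame: the origin (TCP) lies on the front face of the gripper's body, between the roots of the fingers; the fingertips stand 73 mm ahead of it and the grasp point (between the pads) lies 54 mm ahead of it (env.tip_reach is the distance from the TCP to the fingertips, in m); y points along the fingers, x is the direction in which the jaws open and shut, and the axes are right-handed (so a half turn about y gives the same grasp; the last joint's range is limited). The gripper opens to 85 mm and grips with 20 to 120 N. Pads are 22 mm wide; open, the fingers measure 114 mm over their backs; the gripper's body (76 mm by 85 mm) begins 54 mm behind the grasp point. The pads swing forward as they close: fully open they stand 13 mm farther back than shut.
Start: joints at [1.239, 0.351, 1.652, -0, 1.139, -0.085], TCP at [0.134, 0.533, 0.304] pointing down, gripper open.
Joint ranges: [-2.75, 2.75], [-0.79, 2.1], [0.01, 2.65], [-1.57, 4.71], [0.07, 3.14], [-2.87, 2.87]. Speed limits (rad/s): [2.22, 2.22, 2.79, 3.14, 3.14, 3.14].

### API

Orientations are given as a 3x3 rotation matrix whose columns are the frame's x, y, z axes.
In Python, from station import env gives the robot as it stands. The module is installed in compiled form; this text tells all that it offers.
- The arm moves only by the shell command python3 -m creep 'ROWS' [FORCE]. ROWS is JSON, a list that holds one entry, the list of rows, each a list of 7 numbers: the shift along the world's x, y, z in m, then the turn, a rotation vector about the world's x, y, z in degrees, then the finger opening in m, from 0 to 0.0854. A call has 1 to 10 rows; each row shifts and turns the pose as measured when the row begins; what a row does not reach is not made up. A row lasts 1/12 s, in which the tool goes at most 41.7 mm and 7.16 degrees, less where a joint would pass 70% of its speed; a pose out of reach is approached as far as the arm can. A call with a gripper value outside its range is refused whole. The fingers move at their own pace and stop on an object; FORCE is the grip in N (left out, the last holds). Time passes only in rows, so rows that do not move let the fingers close. It gives the time, the measured TCP pose, the force and the opening at its end, in the units of the state.
- env.observe(): the state, without advancing time (a new reading comes with each control period).
- env.grab_frame(name): name is "scene" or "top"; returns a dict with "image" (420x560x3 uint8, red, green, blue), "z_map" (420x560 float32, m along the optical axis (not along the pixel's ray), 0 where there is no reading), "intrinsics" (3x3 intrinsics, pixels), "extrinsics" (4x4, takes a point from world to camera coordinates). Camera axes: x right, y down, z forward; pixel columns grow to the right and rows downward; lengths in m; the calibration is good to about 2 mm. A picture is of the moment at which its call begins.
- env.hand_in(): hands the job in, once; it reports no verdict.
The state is a dict: "t": time; "qpos": joint angles; "joint_velocities": joint speeds; "joint_efforts": joint torques, N m; "tcp_pos": TCP position; "tcp_rot": TCP orientation; "force": force on the tool from outside, world axes, zero at the start; "wrist_torque": the same for the moment, N m; "width": finger opening in m.
Only numpy, scipy, OpenCV 4.12 (cv2) and the standard library are available. Lean on these libraries where they do the work, as an engineer would, in place of code of your own. Each camera call takes 0.05 s, during which the arm holds its last target.

## Working session

There is one attempt and no reset: what is moved stays moved. The work goes in short steps, Python scripts to look and compute and a shell command to move; the robot and the scene stay as the last step left them, time stands still between calls to the robot, and variables do not carry over. Pictures are saved under pics/ and viewed, and the job is handed in when it is done.

```bash
mkdir -p pics; ls; python3 - <<'E'
from station import env
import cv2,numpy as np
s=env.observe()
print(s['t'],s['tcp_pos'],s['tcp_rot'],s['width'])
for n in('scene','top'):
    f=env.grab_frame(n)
    np.savez('pics/'+n+'0.npz',**f)
    cv2.imwrite('pics/%s0.png'%n,cv2.resize(f['image'][:,:,::-1],(800,600)))
    print(n,f['intrinsics'].tolist(),np.round(f['extrinsics'],4).tolist())
E
```

```text
pics
0.0 [0.13424743 0.53309825 0.30332013] [[ 2.44285714e-01 -4.24416164e-04 -9.69703207e-01]
 [ 9.69702474e-01 -1.19823787e-03  2.44286053e-01]
 [-1.26561405e-03 -9.99999192e-01  1.18845011e-04]] 0.08518067492070619
scene [[470.80972891870806, 0.0, 276.56231048181667], [0.0, 470.80972891870806, 216.20440471598377], [0.0, 0.0, 1.0]] [[0.0628, -0.9979, 0.0129, -0.0822], [-0.8915, -0.0619, -0.4488, 0.5182], [0.4487, 0.0167, -0.8935, 0.8696], [0.0, 0.0, 0.0, 1.0]]
top [[388.2808470960235, 0.0, 279.7539083443354], [0.0, 388.2808470960235, 211.16449929483775], [0.0, 0.0, 1.0]] [[0.0706, -0.9975, -0.0032, -0.0923], [-0.9758, -0.0684, -0.2077, 0.5268], [0.207, 0.0178, -0.9782, 0.972], [0.0, 0.0, 0.0, 1.0]]
```

View pics/scene0.png

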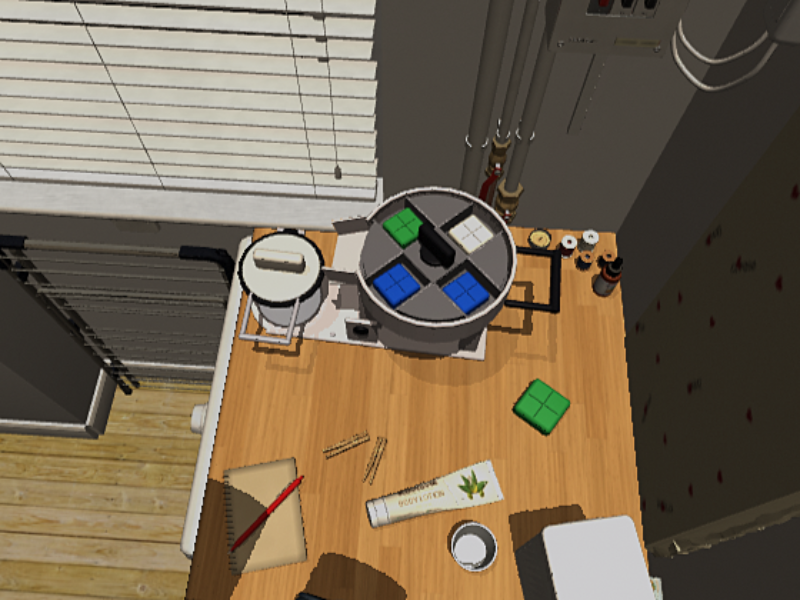

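View pics/top0.png

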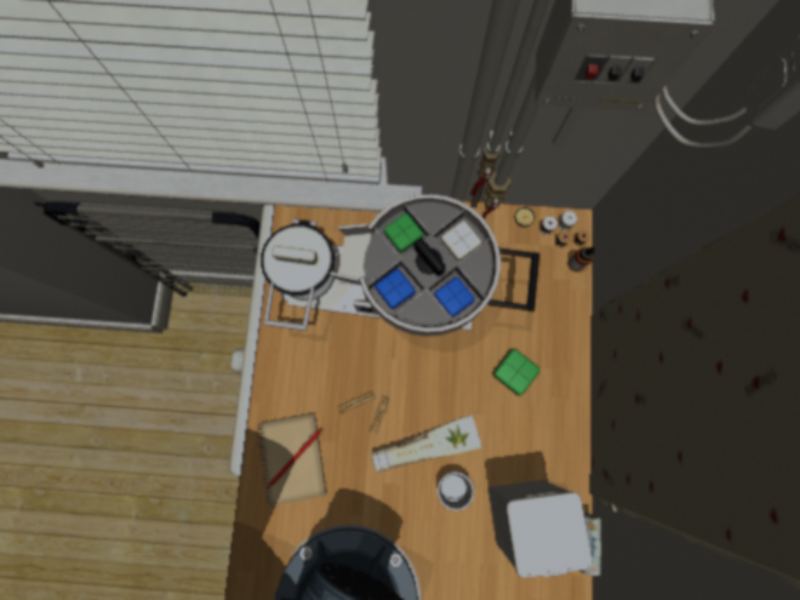

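```bash
cat > h.py <<'E'
import numpy as np,cv2
from station import env
def load(n): return dict(np.load('pics/'+n+'.npz'))
def grab(n,tag):
    f=env.grab_frame(n); np.savez('pics/%s%s.npz'%(n,tag),**f); return f
def pts(f):
    z=f['z_map'];v,u=np.indices(z.shape);K=f['intrinsics']
    c=np.stack([(u-K[0,2])/K[0,0]*z,(v-K[1,2])/K[1,1]*z,z],-1)
    E=f['extrinsics']; return (c-E[:3,3])@E[:3,:3]
def ray(f,u,v,h):
    K=f['intrinsics'];E=f['extrinsics'];R=E[:3,:3];C=-R.T@E[:3,3]
    d=R.T@np.array([(u-K[0,2])/K[0,0],(v-K[1,2])/K[1,1],1]); return C+d*(h-C[2])/d[2]
def proj(f,p):
    E=f['extrinsics'];c=E[:3,:3]@np.asarray(p)+E[:3,3];K=f['intrinsics'];return (K@c)[:2]/c[2]
def crop(f,name,u0,u1,v0,v1,s):
    cv2.imwrite('pics/'+name,cv2.resize(f['image'][v0:v1,u0:u1,::-1],None,fx=s,fy=s,interpolation=cv2.INTER_CUBIC))
def st():
    s=env.observe();R=s['tcp_rot'];g=s['tcp_pos']+0.054*R[:,1]
    print('t %.2f'%s['t'],'tcp',np.round(s['tcp_pos'],4),'grasp',np.round(g,4),'w %.4f'%s['width'],'F',np.round(s['force'],1))
    print('x',np.round(R[:,0],3),'y',np.round(R[:,1],3),'q',np.round(s['qpos'],2))
E
python3 - <<'E'
from h import *
for n in('scene','top'):
    f=load(n+'0');P=pts(f);im=f['image'];hsv=cv2.cvtColor(im,cv2.COLOR_RGB2HSV)
    E=f['extrinsics'];print(n,'cam',np.round(-E[:3,:3].T@E[:3,3],3))
    for c,lo,hi in(('blue',(100,120,60),(130,255,255)),('green',(45,100,50),(80,255,255))):
        m=cv2.inRange(hsv,lo,hi);k,l,s,ce=cv2.connectedComponentsWithStats(m)
        for i in range(1,k):
            if s[i,4]>40:
                q=np.median(P[l==i],0);print(c,ce[i].round(),s[i,4],q.round(4))
    z=P[...,2];ok=f['z_map']>0
    # stand etc region
    m=ok&(z>0.19)&(z<0.225)&(P[...,0]<1)&(P[...,1]<0.2)&(P[...,1]>-.5)
    k,l,s,ce=cv2.connectedComponentsWithStats(m.astype(np.uint8))
    for i in range(1,k):
        if s[i,4]>150:
            q=P[l==i];print('z.19-.225',ce[i].round(),s[i,4],q.min(0).round(3),q.max(0).round(3),q.mean(0).round(3))
    if n=='scene':crop(f,'s0c.png',150,450,120,270,2.6)
    h,xe,ye=[],0,0
E
```

```text
scene cam [ 0.077 -0.064  1.011]
blue [277. 199.] 554 [ 0.5243 -0.0476  0.1972]
blue [326. 204.] 527 [ 0.5182 -0.1444  0.1973]
green [282. 158.] 443 [ 0.6207 -0.0533  0.1974]
green [379. 284.] 834 [ 0.4212 -0.2801  0.0277]
z.19-.225 [220.  84.] 956 [ 0.766 -0.006  0.192] [0.84  0.2   0.225] [0.789 0.094 0.219]
z.19-.225 [297.  95.] 632 [ 0.777 -0.14   0.19 ] [ 0.785 -0.012  0.225] [ 0.781 -0.075  0.208]
z.19-.225 [432. 118.] 1768 [ 0.578 -0.442  0.19 ] [ 0.785 -0.203  0.225] [ 0.741 -0.366  0.208]
z.19-.225 [348. 113.] 151 [ 0.724 -0.201  0.19 ] [ 0.758 -0.175  0.225] [ 0.742 -0.187  0.204]
z.19-.225 [303. 182.] 7778 [ 0.456 -0.212  0.19 ] [0.683 0.057 0.225] [ 0.565 -0.096  0.203]
z.19-.225 [481. 319.] 1925 [ 0.147 -0.443  0.19 ] [ 0.537 -0.402  0.225] [ 0.313 -0.414  0.208]
z.19-.225 [417. 392.] 3799 [ 0.137 -0.361  0.19 ] [ 0.233 -0.237  0.203] [ 0.181 -0.298  0.199]
top cam [ 0.319 -0.073  1.06 ]
blue [276. 201.] 463 [ 0.5244 -0.0474  0.1948]
blue [318. 207.] 438 [ 0.5178 -0.1435  0.195 ]
green [282. 162.] 434 [ 0.62   -0.0556  0.1949]
green [361. 260.] 588 [ 0.4214 -0.2792  0.0259]
z.19-.225 [222.  92.] 608 [0.765 0.003 0.204] [0.816 0.2   0.225] [0.776 0.099 0.22 ]
z.19-.225 [295.  97.] 399 [ 0.777 -0.142  0.19 ] [ 0.782 -0.01   0.225] [ 0.78  -0.075  0.208]
z.19-.225 [428. 129.] 1184 [ 0.558 -0.441  0.19 ] [ 0.782 -0.241  0.225] [ 0.722 -0.391  0.208]
z.19-.225 [299. 184.] 5842 [ 0.455 -0.211  0.19 ] [0.683 0.058 0.225] [ 0.569 -0.098  0.201]
z.19-.225 [436. 284.] 955 [ 0.204 -0.42   0.19 ] [ 0.544 -0.401  0.225] [ 0.366 -0.405  0.208]
z.19-.225 [384. 374.] 2891 [ 0.11  -0.361  0.19 ] [ 0.232 -0.236  0.202] [ 0.171 -0.298  0.197]
z.19-.225 [454. 394.] 384 [ 0.093 -0.441  0.19 ] [ 0.196 -0.438  0.225] [ 0.146 -0.439  0.208]
```

View pics/s0c.png

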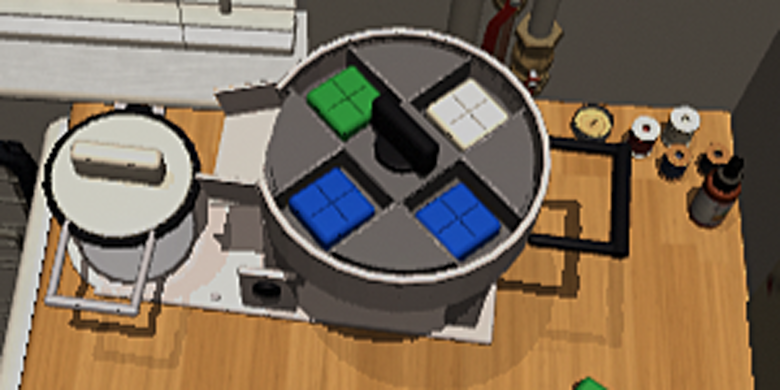

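```bash
python3 - <<'E'
from h import *
from scipy.optimize import least_squares
for n in('scene','top'):
    f=load(n+'0');P=pts(f);im=f['image'];z=P[...,2];x=P[...,0];y=P[...,1]
    g=cv2.cvtColor(im,cv2.COLOR_RGB2HSV)
    reg=(x>.42)&(x<.72)&(y>-.33)&(y<.25)
    print(n,np.histogram(z[reg],bins=np.arange(0,.27,.01))[0])
    # cap flat top: off-white at z .108-.122
    m=reg&(y>.05)&(abs(z-.115)<.006)&(im.min(-1)>120)
    q=P[m];print('captop',len(q),q.min(0).round(4),q.max(0).round(4),((q.min(0)+q.max(0))/2).round(4))
    m2=reg&(y>.05)&(z>.138)&(z<.16)
    q=P[m2];
    if len(q)>20:
        r=cv2.minAreaRect((q[:,:2]*1000).astype(np.float32));print('capbar',len(q),q[:,2].max(),r)
    # knob
    m3=reg&(z>.235)&(z<.26); q=P[m3]
    r=cv2.minAreaRect((q[:,:2]*1000).astype(np.float32));print('knob',len(q),q.mean(0),r)
    # tray rim: highest points near radius
    m4=(x>.42)&(x<.72)&(y>-.25)&(y<.06)&(z>.2)&(z<.232)&(im.min(-1)>110)
    q=P[m4];print('rim',len(q),np.percentile(q[:,2],[5,50,95]))
    c=least_squares(lambda p:np.hypot(q[:,0]-p[0],q[:,1]-p[1])-p[2],[.56,-.09,.12],loss='soft_l1',f_scale=.003).x;print('circ',c.round(4))
    # handle
    m5=(y<-.225)&(y>-.33)&(x>.45)&(x<.7)&(z>.13)&(z<.2)
    q=P[m5];r=cv2.minAreaRect((q[:,:2]*1000).astype(np.float32));print('handle',len(q),q[:,2].max(),r, cv2.boxPoints(r).round(0).tolist())
    m6=(y<.24)&(y>.06)&(x>.38)&(x<.52)&(z>.09)&(z<.125)
    q=P[m6];
    if len(q)>5: r=cv2.minAreaRect((q[:,:2]*1000).astype(np.float32));print('bail',len(q),q[:,2].max(),q.min(0),q.max(0),cv2.boxPoints(r).round(0).tolist())
E
```

```text
scene [10140   881   534   231   122   145   164   170   117    26   109  2383
    94    83   186   242   444  1745   898  2877  4257   601    77    72
   253     5]
captop 1757 [0.4617 0.0737 0.1092] [0.662  0.1906 0.1209] [0.5618 0.1322 0.1151]
capbar 356 0.15535157001417063 ((584.6879272460938, 132.1001739501953), (76.16020202636719, 20.942655563354492), 86.81966400146484)
knob 297 [ 0.56687345 -0.09904357  0.24502307] ((569.151611328125, -99.77142333984375), (62.35353469848633, 17.524343490600586), 41.91242599487305)
rim 981 [0.20361042 0.2097581  0.21245956]
circ [ 0.5699 -0.0985  0.1098]
handle 549 0.182361044127915 ((558.9405517578125, -253.03060913085938), (57.57952117919922, 102.58389282226562), 88.61771392822266) [[507.0, -281.0], [610.0, -283.0], [611.0, -225.0], [508.0, -223.0]]
bail 340 0.118020149402241 [0.45923014 0.09769514 0.10613223] [0.51995664 0.17752389 0.11802015] [[459.0, 99.0], [520.0, 98.0], [522.0, 176.0], [461.0, 178.0]]
top [3634  104  339   66   42   42   39   49   15    3  273 1815   32   41
  209   78  407 1774  479 2183 3464  182   29   34  195    0]
captop 1454 [0.4619 0.0744 0.109 ] [0.6573 0.1911 0.1206] [0.5596 0.1327 0.1148]
capbar 252 0.1529937322818442 ((585.1177978515625, 131.82984924316406), (74.93030548095703, 20.5419921875), 86.18318176269531)
knob 215 [ 0.56774168 -0.09816581  0.24392395] ((569.0623779296875, -98.47036743164062), (63.33852767944336, 16.389554977416992), 43.39511489868164)
rim 655 [0.20454578 0.20786697 0.21052032]
circ [ 0.5694 -0.098   0.1107]
handle 421 0.1830262904343752 ((558.2872314453125, -251.1011199951172), (57.99726867675781, 100.19781494140625), 85.61573028564453) [[506.0, -276.0], [606.0, -284.0], [610.0, -226.0], [511.0, -218.0]]
bail 254 0.11808759672841042 [0.45870312 0.09856992 0.10388397] [0.5199708 0.178612  0.1180876] [[458.0, 102.0], [520.0, 98.0], [524.0, 177.0], [463.0, 180.0]]
```

```bash
python3 -m creep '[[[0.03,-0.027,-0.002,0,0,-5.3,0.085],[0.03,-0.027,-0.002,0,0,-5.3,0.085],[0.03,-0.027,-0.002,0,0,-5.3,0.085],[0.03,-0.027,-0.002,0,0,-5.3,0.085],[0.03,-0.027,-0.002,0,0,-5.3,0.085],[0.03,-0.027,-0.002,0,0,-5.3,0.085],[0.03,-0.027,-0.002,0,0,-5.3,0.085],[0.03,-0.027,-0.002,0,0,-5.3,0.085],[0.03,-0.027,-0.002,0,0,-5.3,0.085],[0.03,-0.027,-0.002,0,0,-5.3,0.085]]]' 60; python3 -c "
from h import *
st()"
```

```text
t: 0.93
tcp_pos: [0.4364, 0.2547, 0.281]
tcp_rot: [[0.932, -0.003, -0.361], [0.361, 0.0, 0.932], [-0.003, -1.0, 0.001]]
force: [1.0, 0.9, 1.0]
width: 0.0851
t 0.93 tcp [0.4364 0.2547 0.281 ] grasp [0.4362 0.2547 0.227 ] w 0.0851 F [1.  0.9 1. ]
x [ 0.932  0.361 -0.003] y [-0.003  0.    -1.   ] q [0.44 0.3  1.79 0.   1.06 0.07]
```

```bash
python3 -m creep '[[[0.03,-0.025,0,0,0,-5,0.06],[0.03,-0.025,0,0,0,-5,0.06],[0.03,-0.025,0,0,0,-5,0.06],[0.03,-0.025,0,0,0,-5,0.06],[0.028,-0.022,0,0,0,-5,0.06],[0,0,0,0,0,0,0.06]]]' 60; python3 - <<'E'
from h import *
st()
for n in('scene','top'):
    f=grab(n,'1');cv2.imwrite('pics/%s1.png'%n,cv2.resize(f['image'][:,:,::-1],(800,600)))
E
```

```text
t: 1.43
tcp_pos: [0.5936, 0.1192, 0.2789]
tcp_rot: [[0.995, -0.004, 0.101], [-0.101, 0.001, 0.995], [-0.004, -1.0, 0.0]]
force: [1.0, 0.9, 0.2]
width: 0.0602
t 1.43 tcp [0.5936 0.1192 0.2789] grasp [0.5934 0.1192 0.2249] w 0.0602 F [1.  0.9 0.2]
x [ 0.995 -0.101 -0.004] y [-0.004  0.001 -1.   ] q [0.12 0.48 1.53 0.   1.14 0.22]
```

View pics/scene1.png

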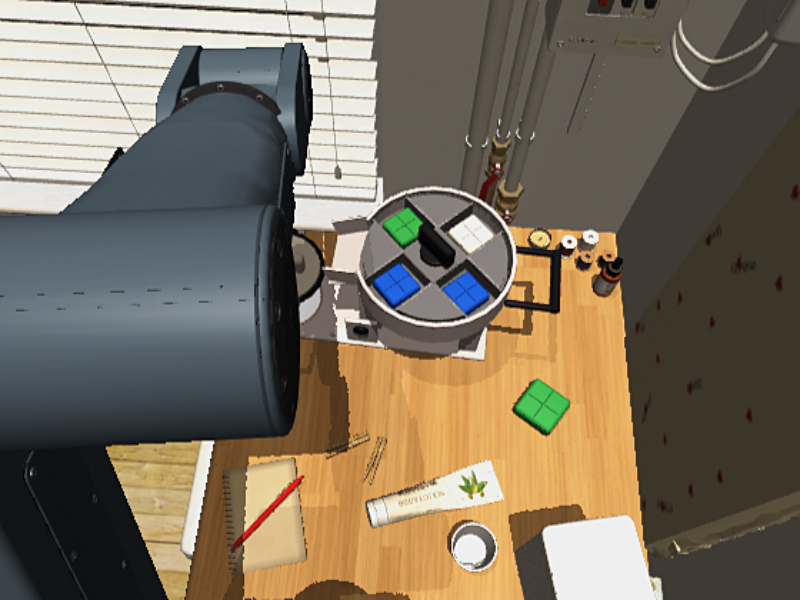

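View pics/top1.png

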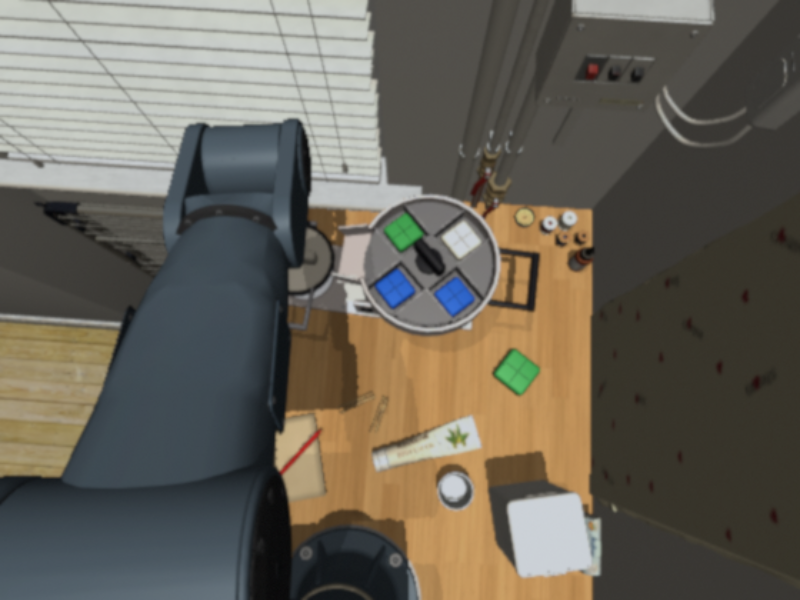

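```bash
python3 -m creep '[[[-0.0085,0.013,0,0,0,2,0.06],[0,0,0,0,0,0,0.06],[0,0,-0.029,0,0,0,0.06],[0,0,-0.029,0,0,0,0.06],[0,0,-0.024,0,0,0,0.06],[0,0,0,0,0,0,0.06]]]' 60; python3 -c "
from h import *
st()"
```

```text
t: 2.03
tcp_pos: [0.5759, 0.143, 0.1961]
tcp_rot: [[0.999, -0.005, 0.04], [-0.04, 0.002, 0.999], [-0.005, -1.0, 0.002]]
force: [-1.0, 0.9, -1.1]
width: 0.0599
t 2.03 tcp [0.5759 0.143  0.1961] grasp [0.5756 0.1431 0.1421] w 0.0599 F [-1.   0.9 -1.1]
x [ 0.999 -0.04  -0.005] y [-0.005  0.002 -1.   ] q [0.16 0.56 1.63 0.   0.96 0.2 ]
```

```bash
python3 -m creep '[[[0.009,-0.011,-0.004,0,0,-1.5,0.06],[0,0,0,0,0,0,0.06],[0,0,0,0,0,0,0.06]]]' 60; python3 -c "
from h import *
st()"
```

```text
t: 2.28
tcp_pos: [0.5844, 0.1339, 0.1942]
tcp_rot: [[0.998, -0.005, 0.063], [-0.063, 0.003, 0.998], [-0.005, -1.0, 0.002]]
force: [0.2, -0.6, -0.0]
width: 0.0604
t 2.28 tcp [0.5844 0.1339 0.1942] grasp [0.5842 0.1341 0.1402] w 0.0604 F [ 0.2 -0.6 -0. ]
x [ 0.998 -0.063 -0.005] y [-0.005  0.003 -1.   ] q [0.15 0.57 1.61 0.   0.97 0.21]
```

Good; close the gripper (with a small last correction).

```bash
python3 -m creep '[[[0.001,-0.002,-0.002,0,0,0,0.06],[0,0,0,0,0,0,0.01],[0,0,0,0,0,0,0.01],[0,0,0,0,0,0,0.01],[0,0,0,0,0,0,0.01],[0,0,0,0,0,0,0.01],[0,0,0,0,0,0,0.01]]]' 60; python3 -c "
from h import *
st()"
```

```text
t: 2.87
tcp_pos: [0.5858, 0.1322, 0.1965]
tcp_rot: [[0.998, -0.0, 0.062], [-0.062, 0.003, 0.998], [-0.001, -1.0, 0.003]]
force: [1.0, -0.8, -1.9]
width: 0.019
t 2.87 tcp [0.5858 0.1322 0.1965] grasp [0.5858 0.1324 0.1425] w 0.0190 F [ 1.  -0.8 -1.9]
x [ 0.998 -0.062 -0.001] y [-0.     0.003 -1.   ] q [0.14 0.57 1.61 0.   0.97 0.2 ]
```

```bash
python3 -m creep '[[[0,0,0,0,0,7,0.01],[0,0,0,0,0,7,0.01],[0,0,0,0,0,7,0.01],[0,0,0,0,0,7,0.01],[0,0,0,0,0,7,0.01],[0,0,0,0,0,7,0.01],[0,0,0,0,0,7,0.01]]]' 60; python3 -c "
from h import *
st()"
```

```text
t: 3.45
tcp_pos: [0.5862, 0.1324, 0.1965]
tcp_rot: [[0.689, -0.002, -0.725], [0.725, 0.003, 0.689], [0.001, -1.0, 0.004]]
force: [0.4, -0.1, -0.4]
width: 0.0189
t 3.45 tcp [0.5862 0.1324 0.1965] grasp [0.5861 0.1325 0.1425] w 0.0189 F [ 0.4 -0.1 -0.4]
x [0.689 0.725 0.001] y [-0.002  0.003 -1.   ] q [ 0.14  0.57  1.61  0.    0.97 -0.67]
```

```bash
python3 -m creep '[[[0,0,0,0,0,7,0.01],[0,0,0,0,0,7,0.01],[0,0,0,0,0,7,0.01],[0,0,0,0,0,6,0.01],[0,0,0,0,0,3,0.01],[0,0,0,0,0,0,0.01],[0,0,0,0,0,0,0.01]]]' 60; python3 -c "
from h import *
st();s=env.observe();print(s['wrist_torque'])"
```

```text
t: 4.03
tcp_pos: [0.5863, 0.1326, 0.1964]
tcp_rot: [[0.213, -0.004, -0.977], [0.977, 0.002, 0.213], [0.001, -1.0, 0.004]]
force: [0.4, 0.2, -0.1]
width: 0.0194
t 4.03 tcp [0.5863 0.1326 0.1964] grasp [0.5861 0.1327 0.1424] w 0.0194 F [ 0.4  0.2 -0.1]
x [0.213 0.977 0.001] y [-0.004  0.002 -1.   ] q [ 0.14  0.57  1.6   0.    0.97 -1.21]
[-0.01365986  0.04781755  0.09330658]
```

```bash
python3 -m creep '[[[0,0,0,0,0,3,0.01],[0,0,0,0,0,0,0.01],[0,0,0,0,0,0,0.05],[0,0,0,0,0,0,0.05],[0,0,0,0,0,0,0.05],[0,0,0.02,0,0,0,0.05],[0,0,0.03,0,0,0,0.05],[-0.015,0,0.02,0,0,-6,0.05],[-0.015,0,0,0,0,-6,0.05],[-0.015,0,0,0,0,-6,0.05]]]' 60; python3 -c "
from h import *
st()"
```

```text
t: 4.87
tcp_pos: [0.5415, 0.1325, 0.2687]
tcp_rot: [[0.479, -0.003, -0.878], [0.878, 0.005, 0.479], [0.003, -1.0, 0.005]]
force: [0.6, 0.4, -0.8]
width: 0.0497
t 4.87 tcp [0.5415 0.1325 0.2687] grasp [0.5414 0.1327 0.2147] w 0.0497 F [ 0.6  0.4 -0.8]
x [0.479 0.878 0.003] y [-0.003  0.005 -1.   ] q [ 0.15  0.4   1.67  0.01  1.07 -0.92]
```

```bash
python3 -m creep '[[[-0.015,0,0,0,0,-6.5,0.05],[-0.015,0,0,0,0,-6.5,0.05],[-0.015,0,0,0,0,-6.5,0.05],[-0.01,0,0,0,0,-6.5,0.05],[-0.0,0,0,0,0,-6.5,0.05],[-0.0,0,0,0,0,-6.5,0.05],[-0.0,0,0,0,0,-6.5,0.05],[-0.0,0,0,0,0,-6.5,0.05],[0,0,0,0,0,-6.5,0.05],[0,0,0,0,0,0,0.05]]]' 60; python3 -c "
from h import *
st()
f=grab('scene','2');crop(f,'s2.png',130,330,120,270,4)"
```

```text
t: 5.7
tcp_pos: [0.4814, 0.133, 0.2719]
tcp_rot: [[1.0, 0.008, 0.015], [-0.015, 0.001, 1.0], [0.008, -1.0, 0.002]]
force: [-0.2, 0.6, 0.2]
width: 0.0502
t 5.70 tcp [0.4814 0.133  0.2719] grasp [0.4819 0.1331 0.2179] w 0.0502 F [-0.2  0.6  0.2]
x [ 1.    -0.015  0.008] y [ 0.008  0.001 -1.   ] q [0.18 0.3  1.82 0.   1.02 0.19]
```

View pics/s2.png

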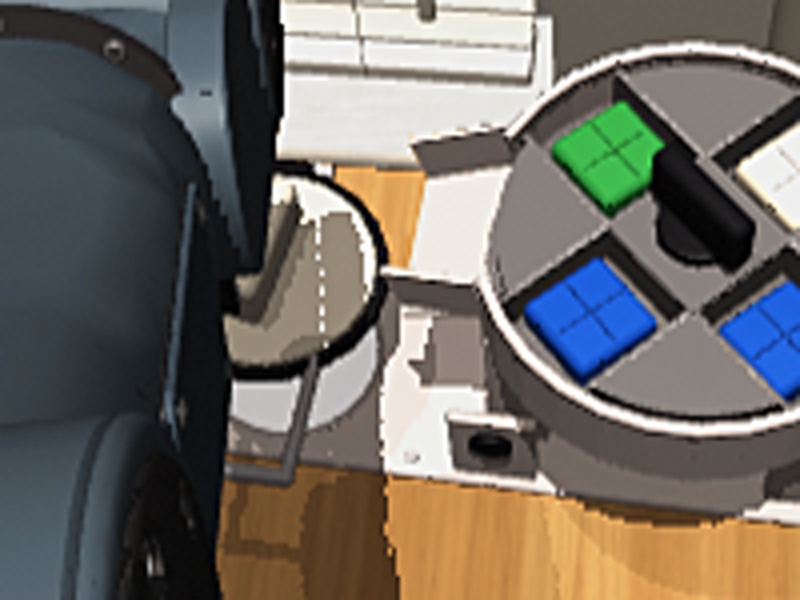

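```bash
python3 -m creep '[[[-0.0165,0.007,0,0,0,-2.5,0.05],[0,0,0,0,0,0,0.05],[0,0,-0.03,0,0,0,0.05],[0,0,-0.03,0,0,0,0.05],[0,0,-0.03,0,0,0,0.05],[0,0,0,0,0,0,0.05],[0,0,0,0,0,0,0.05]]]' 60; python3 -c "
from h import *
st()"
```

```text
t: 6.33
tcp_pos: [0.4666, 0.1404, 0.1818]
tcp_rot: [[1.0, 0.016, 0.026], [-0.026, 0.002, 1.0], [0.015, -1.0, 0.003]]
force: [0.6, -0.6, 0.8]
width: 0.0498
t 6.33 tcp [0.4666 0.1404 0.1818] grasp [0.4674 0.1405 0.1278] w 0.0498 F [ 0.6 -0.6  0.8]
x [ 1.    -0.026  0.015] y [ 0.016  0.002 -1.   ] q [ 0.2   0.41  1.92 -0.    0.79  0.22]
```

```bash
python3 -m creep '[[[-0.002,0,-0.02,0,0.9,-2,0.05],[0,0,0,0,0,0,0.05],[0,0,0,0,0,0,0.0],[0,0,0,0,0,0,0.0],[0,0,0,0,0,0,0.0],[0,0,0,0,0,0,0.0],[0,0,0,0,0,0,0.0]]]' 60; python3 -c "
from h import *
st()"
```

```text
t: 6.92
tcp_pos: [0.4658, 0.1409, 0.1696]
tcp_rot: [[0.999, 0.002, 0.052], [-0.052, 0.004, 0.999], [0.002, -1.0, 0.004]]
force: [3.7, -1.9, -2.0]
width: 0.0075
t 6.92 tcp [0.4658 0.1409 0.1696] grasp [0.466  0.1411 0.1156] w 0.0075 F [ 3.7 -1.9 -2. ]
x [ 0.999 -0.052  0.002] y [ 0.002  0.004 -1.   ] q [0.2  0.43 1.93 0.   0.78 0.25]
```

```bash
python3 -m creep '[[[0,0,0,0,0,0,0.03],[0,0,0,0,0,0,0.03],[0,0,-0.01,0,0,0,0.03],[0,0,0,0,0,0,0.03],[0,0,0,0,0,0,0.0],[0,0,0,0,0,0,0.0],[0,0,0,0,0,0,0.0],[0,0,0,0,0,0,0.0]]]' 60; python3 -c "
from h import *
st()"
```

```text
t: 7.58
tcp_pos: [0.4659, 0.1412, 0.1614]
tcp_rot: [[0.999, 0.003, 0.051], [-0.051, 0.004, 0.999], [0.003, -1.0, 0.004]]
force: [-0.3, -0.9, -0.6]
width: 0.0077
t 7.58 tcp [0.4659 0.1412 0.1614] grasp [0.466  0.1414 0.1074] w 0.0077 F [-0.3 -0.9 -0.6]
x [ 0.999 -0.051  0.003] y [ 0.003  0.004 -1.   ] q [0.2  0.45 1.93 0.01 0.76 0.24]
```

```bash
python3 -m creep '[[[0.0014,0,0.023,0,0,0,0.0],[0.0041,-0.0003,0.0225,0,0,0,0],[0.0067,-0.0004,0.022,0,0,0,0],[0.0094,-0.0006,0.021,0,0,0,0],[0,0,0,0,0,0,0]]]' 80; python3 -c "
from h import *
st();g=env.observe();p=g['tcp_pos']+.054*g['tcp_rot'][:,1];d=p-[.656,.127,.105];print(np.hypot(d[0],d[2]),np.arctan2(d[2],-d[0]))"
```

```text
t: 8.0
tcp_pos: [0.4895, 0.1395, 0.2526]
tcp_rot: [[0.999, 0.006, 0.052], [-0.052, 0.004, 0.999], [0.005, -1.0, 0.004]]
force: [0.1, -0.2, -0.0]
width: 0.007
t 8.00 tcp [0.4895 0.1395 0.2526] grasp [0.4898 0.1397 0.1986] w 0.0070 F [ 0.1 -0.2 -0. ]
x [ 0.999 -0.052  0.005] y [ 0.006  0.004 -1.   ] q [0.18 0.34 1.81 0.   0.99 0.24]
0.19071272026781952 0.5130263551405487
```

```bash
python3 - <<'E'
from h import *
f=grab('top','3');crop(f,'t3.png',130,430,100,300,2.6)
f=grab('scene','3');crop(f,'s3.png',100,400,80,280,2.6)
E
```

```text
(no output)
```

View pics/s3.png

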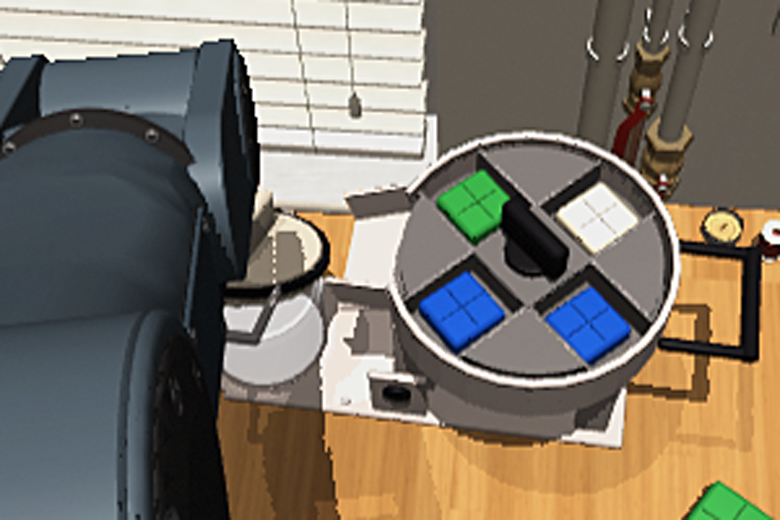

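View pics/t3.png

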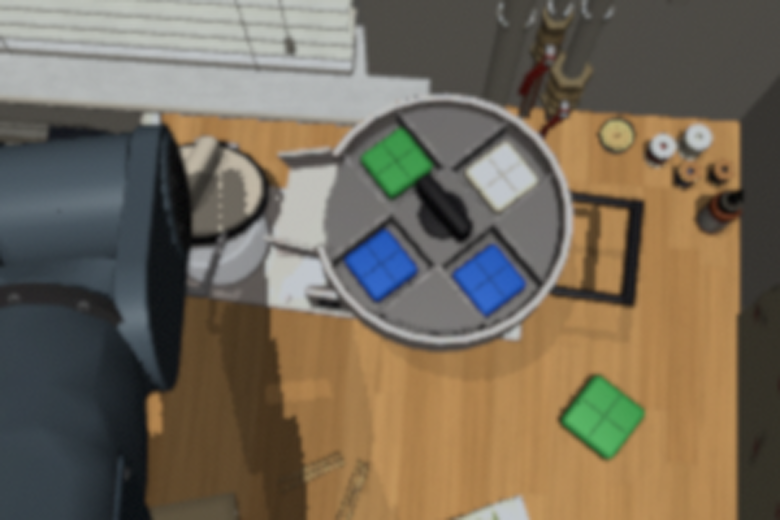

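```bash
python3 -m creep '[[[0.0135,-0.001,0.021,0,0,0,0.0],[0.016,-0.001,0.019,0,0,0,0],[0.0184,-0.0012,0.0166,0,0,0,0],[0.0204,-0.0014,0.0142,0,0,0,0],[0,0,0,0,0,0,0]]]' 80; python3 -c "
from h import *
st();g=env.observe();p=g['tcp_pos']+.054*g['tcp_rot'][:,1];d=p-[.656,.127,.105];print(np.hypot(d[0],d[2]),np.arctan2(d[2],-d[0]))"
```

```text
t: 8.52
tcp_pos: [0.5473, 0.1359, 0.3169]
tcp_rot: [[0.998, -0.032, 0.052], [-0.051, 0.003, 0.999], [-0.033, -0.999, 0.002]]
force: [2.7, -0.5, -3.6]
width: 0.0074
t 8.52 tcp [0.5473 0.1359 0.3169] grasp [0.5455 0.136  0.2629] w 0.0074 F [ 2.7 -0.5 -3.6]
x [ 0.998 -0.051 -0.033] y [-0.032  0.003 -0.999] q [0.16 0.37 1.58 0.01 1.21 0.21]
0.19269402923403497 0.960356598009705
```

```bash
python3 -m creep '[[[0.0195,-0.0013,0.011,0,-1,0,0.0],[0.0208,-0.0014,0.0085,0,-0.9,0,0],[0.0218,-0.0015,0.0065,0,0,0,0],[0.02,-0.0014,0.004,0,0,0,0],[0,0,0,0,0,0,0]]]' 80; python3 -c "
from h import *
st();g=env.observe();p=g['tcp_pos']+.054*g['tcp_rot'][:,1];d=p-[.656,.127,.105];print(np.hypot(d[0],d[2]),np.arctan2(d[2],-d[0]))"
```

```text
t: 8.93
tcp_pos: [0.6283, 0.1305, 0.3498]
tcp_rot: [[0.999, -0.007, 0.051], [-0.051, 0.003, 0.999], [-0.008, -1.0, 0.003]]
force: [-0.1, -0.8, 6.8]
width: 0.0073
t 8.93 tcp [0.6283 0.1305 0.3498] grasp [0.6279 0.1307 0.2958] w 0.0073 F [-0.1 -0.8  6.8]
x [ 0.999 -0.051 -0.008] y [-0.007  0.003 -1.   ] q [0.13 0.49 1.34 0.   1.33 0.18]
0.19283606562067496 1.4247304885664689
```

```bash
python3 -m creep '[[[0.009,-0.0006,0,0,0,0,0.0],[0,0,0,0,0,0,0],[0,0,0,0,0,0,0.04],[0,0,0,0,0,0,0.04],[0,0,0,0,0,0,0.04],[0,0,0.03,0,0,0,0.04],[0,0,0.03,0,0,0,0.04],[0,-0.01,0.02,0,0,0,0.04],[0,-0.03,0,0,0,0,0.04],[0,0,0,0,0,0,0.04]]]' 80; python3 -c "
from h import *
st()
f=grab('scene','4');crop(f,'s4.png',100,400,80,280,2.6)"
```

```text
t: 9.77
tcp_pos: [0.6362, 0.0905, 0.4239]
tcp_rot: [[0.999, -0.02, 0.047], [-0.047, 0.001, 0.999], [-0.02, -1.0, 0.0]]
force: [-0.5, 0.3, -0.2]
width: 0.0407
t 9.77 tcp [0.6362 0.0905 0.4239] grasp [0.6351 0.0905 0.3699] w 0.0407 F [-0.5  0.3 -0.2]
x [ 0.999 -0.047 -0.02 ] y [-0.02   0.001 -1.   ] q [0.07 0.45 1.21 0.   1.5  0.11]
```

View pics/s4.png

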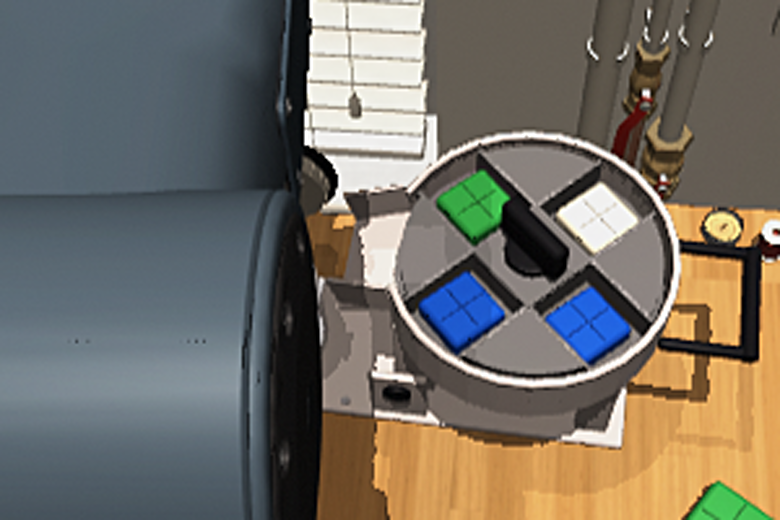

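```bash
python3 -m creep '[[[-0.0095,-0.027,-0.008,0,0,-6.5,0.06],[-0.0095,-0.027,-0.008,0,0,-6.5,0.06],[-0.0095,-0.027,-0.008,0,0,-6.5,0.06],[-0.0095,-0.027,-0.008,0,0,-6.5,0.06],[-0.0095,-0.027,-0.008,0,0,-6.5,0.06],[-0.0095,-0.027,-0.008,0,0,-6.5,0.06],[-0.005,-0.01,0,0,0,-6,0.06],[0,0,0,0,0,0,0.06],[0,0,0,0,0,0,0.06]]]' 80; python3 -c "
from h import *
st()"
```

```text
t: 10.57
tcp_pos: [0.5687, -0.0808, 0.3643]
tcp_rot: [[0.65, -0.022, 0.759], [-0.759, 0.021, 0.651], [-0.031, -1.0, -0.003]]
force: [1.1, 0.9, 0.4]
width: 0.0599
t 10.57 tcp [ 0.5687 -0.0808  0.3643] grasp [ 0.5675 -0.0797  0.3103] w 0.0599 F [1.1 0.9 0.4]
x [ 0.65  -0.759 -0.031] y [-0.022  0.021 -1.   ] q [-0.23  0.35  1.5   0.02  1.32  0.63]
```

```bash
python3 -m creep '[[[0.0005,-0.0177,0,-1.2,-1.26,0.6,0.06],[0,0,0,0,0,0,0.06],[0,0,-0.025,0,0,0,0.06],[0,0,-0.025,0,0,0,0.06],[0,0,-0.015,0,0,0,0.06],[0,0,0,0,0,0,0.06],[0,0,0,0,0,0,0.06]]]' 80; python3 -c "
from h import *
st()"
```

```text
t: 11.15
tcp_pos: [0.5721, -0.09, 0.2968]
tcp_rot: [[0.679, 0.0, 0.734], [-0.734, 0.002, 0.679], [-0.002, -1.0, 0.002]]
force: [-0.3, 0.6, 0.5]
width: 0.0598
t 11.15 tcp [ 0.5721 -0.09    0.2968] grasp [ 0.5721 -0.0899  0.2428] w 0.0598 F [-0.3  0.6  0.5]
x [ 0.679 -0.734 -0.002] y [ 0.     0.002 -1.   ] q [-0.24  0.41  1.58  0.    1.15  0.59]
```

```bash
python3 -m creep '[[[-0.003,-0.01,-0.006,0,0,-1.6,0.06],[0,0,0,0,0,0,0.06],[0,0,0,0,0,0,0.06],[0,0,0,0,0,0,0.0],[0,0,0,0,0,0,0.0],[0,0,0,0,0,0,0.0],[0,0,0,0,0,0,0.0],[0,0,0,0,0,0,0.0]]]' 80; python3 -c "
from h import *
st()"
```

```text
t: 11.82
tcp_pos: [0.5697, -0.0988, 0.2947]
tcp_rot: [[0.659, 0.003, 0.752], [-0.752, 0.004, 0.659], [-0.001, -1.0, 0.005]]
force: [5.0, -4.0, -8.0]
width: 0.0146
t 11.82 tcp [ 0.5697 -0.0988  0.2947] grasp [ 0.5699 -0.0986  0.2407] w 0.0146 F [ 5. -4. -8.]
x [ 0.659 -0.752 -0.001] y [ 0.003  0.004 -1.   ] q [-0.25  0.41  1.59  0.01  1.14  0.59]
```

Now turn the carousel by -45°.

```bash
python3 -m creep '[[[0,0,0,0,0,-7,0.0],[0,0,0,0,0,-7,0.0],[0,0,0,0,0,-7,0.0],[0,0,0,0,0,-7,0.0],[0,0,0,0,0,-7,0.0],[0,0,0,0,0,-7,0.0],[0,0,0,0,0,-3,0.0],[0,0,0,0,0,0,0],[0,0,0,0,0,0,0]]]' 80; python3 -c "
from h import *
st()"
```

```text
t: 12.57
tcp_pos: [0.5698, -0.0987, 0.2946]
tcp_rot: [[-0.088, 0.005, 0.996], [-0.996, -0.001, -0.088], [0.0, -1.0, 0.005]]
force: [-0.1, 1.0, -1.3]
width: 0.0148
t 12.57 tcp [ 0.5698 -0.0987  0.2946] grasp [ 0.57   -0.0988  0.2406] w 0.0148 F [-0.1  1.  -1.3]
x [-0.088 -0.996  0.   ] y [ 0.005 -0.001 -1.   ] q [-0.25  0.41  1.59  0.    1.14  1.41]
```

```bash
python3 -m creep '[[[0,0,0,0,0,1,0.0],[0,0,0,0,0,0,0.0],[0,0,0,0,0,0,0.045],[0,0,0,0,0,0,0.045],[0,0,0,0,0,0,0.045],[0,0,0.03,0,0,0,0.045],[0,-0.01,0.03,0,0,0,0.045],[-0.002,-0.035,0,0,0,0,0.045],[-0.002,-0.035,0,0,0,0,0.045],[-0.002,-0.035,0,0,0,0,0.045]]]' 80; python3 -c "
from h import *
st()"
```

```text
t: 13.4
tcp_pos: [0.564, -0.2118, 0.3589]
tcp_rot: [[-0.052, 0.007, 0.999], [-0.999, -0.001, -0.052], [0.001, -1.0, 0.007]]
force: [0.5, -0.2, 0.2]
width: 0.0449
t 13.40 tcp [ 0.564  -0.2118  0.3589] grasp [ 0.5643 -0.2119  0.3049] w 0.0449 F [ 0.5 -0.2  0.2]
x [-0.052 -0.999  0.001] y [ 0.007 -0.001 -1.   ] q [-0.44  0.4   1.45  0.    1.29  1.18]
```

```bash
python3 -m creep '[[[-0.005,-0.035,0,0,0,-0.8,0.045],[-0.002,-0.018,0,0,0,0,0.045],[0,0,0,0,0,0,0.045],[0,0,0,0,0,0,0.045]]]' 80; python3 - <<'E'
from h import *
st()
for n in('scene','top'):
    f=grab(n,'5');P=pts(f);x,y,z=P[...,0],P[...,1],P[...,2]
    hsv=cv2.cvtColor(f['image'],cv2.COLOR_RGB2HSV);m=cv2.inRange(hsv,(100,120,60),(130,255,255));k,l,s,ce=cv2.connectedComponentsWithStats(m)
    for i in range(1,k):
        if s[i,4]>40:
            q=np.median(P[l==i],0);d=q[:2]-[.5695,-.0985];print(n,'blue',q.round(4),np.degrees(np.arctan2(d[1],d[0]))+3.8)
    m6=(y<.26)&(y>.03)&(x>.55)&(x<.72)&(z>.17)&(z<.34); q=P[m6];print('ring',len(q),q.min(0).round(3),q.max(0).round(3),q.mean(0).round(3))
f=load('scene5');crop(f,'s5.png',130,430,90,290,2.6)
E
```

```text
t: 13.73
tcp_pos: [0.5554, -0.2735, 0.3599]
tcp_rot: [[-0.07, 0.009, 0.997], [-0.998, -0.004, -0.07], [0.003, -1.0, 0.009]]
force: [-0.0, -0.3, -0.7]
width: 0.0448
t 13.73 tcp [ 0.5554 -0.2735  0.3599] grasp [ 0.5559 -0.2736  0.3059] w 0.0448 F [-0.  -0.3 -0.7]
x [-0.07  -0.998  0.003] y [ 0.009 -0.004 -1.   ] q [-0.53  0.43  1.4   0.    1.31  1.11]Traceback (most recent call last):
  File "<stdin>", line 9, in <module>
    return umr_minimum(a, axis, None, out, keepdims, initial, where)
ValueError: zero-size array to reduction operation minimum which has no identity
```

```bash
python3 - <<'E'
from h import *
f=grab('scene','6')
cv2.imwrite('pics/s6.png',cv2.resize(f['image'][:,:,::-1],(800,600)))
f=grab('top','6')
cv2.imwrite('pics/t6.png',cv2.resize(f['image'][:,:,::-1],(800,600)))
E
```

```text
(no output)
```

View pics/s6.png

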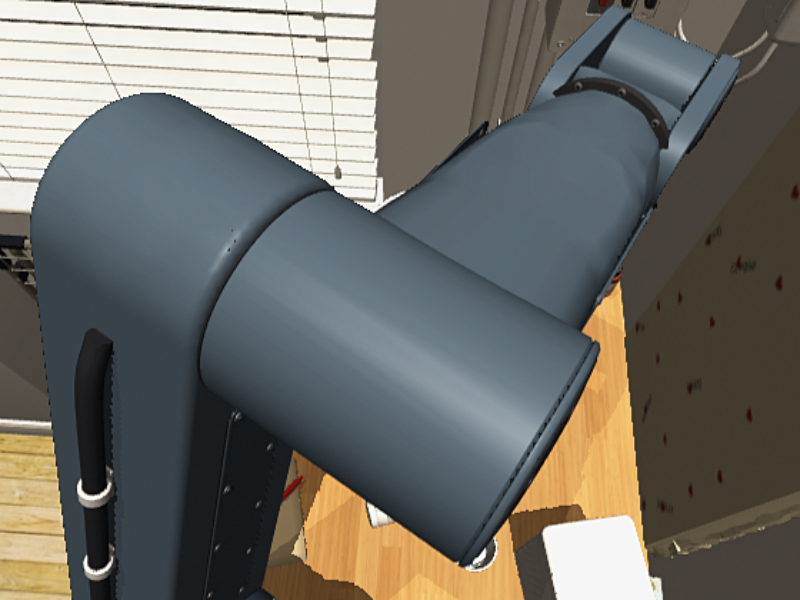

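View pics/t6.png

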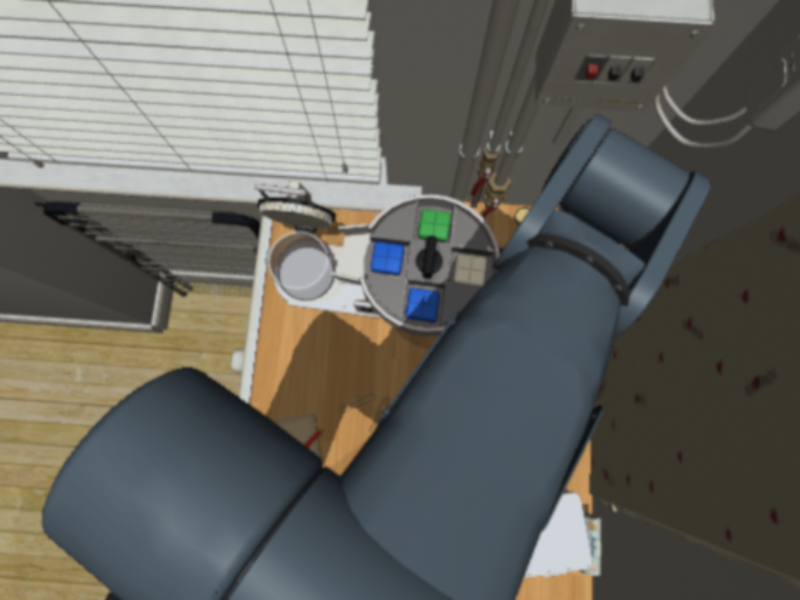

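```bash
cat > car.py <<'E'
from h import *
import sys
def blues(f,lim=40):
    P=pts(f);hsv=cv2.cvtColor(f['image'],cv2.COLOR_RGB2HSV);m=cv2.inRange(hsv,(100,110,40),(130,255,255));k,l,s,ce=cv2.connectedComponentsWithStats(m)
    for i in range(1,k):
        if s[i,4]>lim:
            q=np.median(P[l==i],0);d=q[:2]-[.5695,-.0985];print('blue',s[i,4],q.round(4),np.degrees(np.arctan2(d[1],d[0]))+3.8, 'r',np.hypot(*d).round(3))
E
python3 - <<'E'
from car import *
blues(load('top6'))
E
```

```text
blue 461 [ 0.575  -0.0318  0.1947] 89.12505457964993 r 0.067
blue 460 [ 0.5004 -0.0936  0.195 ] 179.73516848188225 r 0.069
```

```bash
python3 -m creep '[[[0.002,0,-0.03,0.2,0.5,0,0.045],[0,0,-0.03,0,0,0,0.045],[0,0,-0.03,0,0,0,0.045],[0,0,-0.025,0,0,0,0.045],[0,0,0,0,0,0,0.045],[0,0,0,0,0,0,0.045]]]' 80; python3 -c "
from h import *
st()"
```

```text
t: 14.38
tcp_pos: [0.56, -0.2643, 0.2443]
tcp_rot: [[-0.059, 0.005, 0.998], [-0.998, -0.002, -0.059], [0.002, -1.0, 0.005]]
force: [-0.1, 0.7, -0.2]
width: 0.045
t 14.38 tcp [ 0.56   -0.2643  0.2443] grasp [ 0.5603 -0.2644  0.1903] w 0.0450 F [-0.1  0.7 -0.2]
x [-0.059 -0.998  0.002] y [ 0.005 -0.002 -1.   ] q [-0.52  0.54  1.52  0.    1.08  1.11]
```

```bash
python3 -m creep '[[[-0.003,-0.0095,0,0,0,-0.5,0.045],[0,0,0,0,0,0,0.045],[0,0,-0.02,0,0,0,0.045],[0,0,0,0,0,0,0.045],[0,0,0,0,0,0,0.045]]]' 80; python3 -c "
from h import *
st()"
```

```text
t: 14.8
tcp_pos: [0.5594, -0.275, 0.2322]
tcp_rot: [[-0.067, 0.014, 0.998], [-0.998, -0.007, -0.067], [0.006, -1.0, 0.014]]
force: [0.1, 0.2, 0.1]
width: 0.0453
t 14.80 tcp [ 0.5594 -0.275   0.2322] grasp [ 0.5601 -0.2754  0.1782] w 0.0453 F [0.1 0.2 0.1]
x [-0.067 -0.998  0.006] y [ 0.014 -0.007 -1.   ] q [-0.53  0.55  1.53  0.    1.05  1.11]
```

```bash
python3 -m creep '[[[-0.001,0.0015,-0.008,0.4,0.8,0,0.045],[0,0,0,0,0,0,0.045],[0,0,0,0,0,0,0.0],[0,0,0,0,0,0,0.0],[0,0,0,0,0,0,0.0],[0,0,0,0,0,0,0.0],[0,0,0,0,0,0,0.0]]]' 60; python3 -c "
from h import *
st()"
```

```text
t: 15.38
tcp_pos: [0.5593, -0.2734, 0.228]
tcp_rot: [[-0.067, 0.003, 0.998], [-0.998, -0.001, -0.067], [0.0, -1.0, 0.003]]
force: [1.1, -0.3, -1.5]
width: 0.0128
t 15.38 tcp [ 0.5593 -0.2734  0.228 ] grasp [ 0.5594 -0.2735  0.174 ] w 0.0128 F [ 1.1 -0.3 -1.5]
x [-0.067 -0.998  0.   ] y [ 0.003 -0.001 -1.   ] q [-0.53  0.56  1.52  0.    1.05  1.11]
```

```bash
python3 -m creep '[[[0.0008,0.0124,0.0269,0,0,0,0],[0.001,0.015,0.0255,0,0,0,0],[0.0011,0.0175,0.024,0,0,0,0],[0.0013,0.0197,0.022,0,0,0,0],[0.0014,0.0219,0.02,0,0,0,0],[0.0006,0.012,0.009,0,0,0,0],[0,0,0,0,0,0,0]]]' 80; python3 -c "
from h import *
st();g=env.observe();p=g['tcp_pos']+.054*g['tcp_rot'][:,1];d=p[:2]-[.5692,-.0985];yy=d@[.0663,.9978]*1000-100;zz=p[2]*1000-60;print(yy,zz,np.hypot(yy,zz),np.arctan2(zz,-yy)-np.arctan2(110,275))"
```

```text
t: 15.97
tcp_pos: [0.5659, -0.1751, 0.3595]
tcp_rot: [[-0.069, 0.007, 0.998], [-0.998, -0.009, -0.069], [0.009, -1.0, 0.008]]
force: [-0.6, 2.0, -2.3]
width: 0.012
t 15.97 tcp [ 0.5659 -0.1751  0.3595] grasp [ 0.5663 -0.1756  0.3055] w 0.0120 F [-0.6  2.  -2.3]
x [-0.069 -0.998  0.009] y [ 0.007 -0.009 -1.   ] q [-0.38  0.38  1.47 -0.01  1.28  1.27]
-177.15308977151992 245.45765649498105 302.7089003442157 0.5651313257581069
```

```bash
python3 -m creep '[[[0.0003,0.004,0.002,0,0,0,0],[0,0,0,0,0,0,0],[0,0,0,0,0,0,0],[0,0,0,0,0,0,0],[0,0,0,0,0,0,0],[0,0,0,0,0,0,0]]]' 80; python3 - <<'E'
from car import *
st()
f=grab('top','7');blues(f);crop(f,'t7.png',130,430,80,280,2.6)
E
```

```text
t: 16.47
tcp_pos: [0.566, -0.1734, 0.3606]
tcp_rot: [[-0.071, 0.007, 0.997], [-0.997, -0.012, -0.071], [0.011, -1.0, 0.007]]
force: [0.3, -0.8, 0.1]
width: 0.0123
t 16.47 tcp [ 0.566  -0.1734  0.3606] grasp [ 0.5664 -0.174   0.3066] w 0.0123 F [ 0.3 -0.8  0.1]
x [-0.071 -0.997  0.011] y [ 0.007 -0.012 -1.   ] q [-0.37  0.37  1.47 -0.01  1.28  1.27]
blue 175 [0.5889 0.162  0.0602] 89.5425427393437 r 0.261
blue 402 [ 0.5076 -0.0064  0.2266] 127.72274409042427 r 0.111
```

View pics/t7.png

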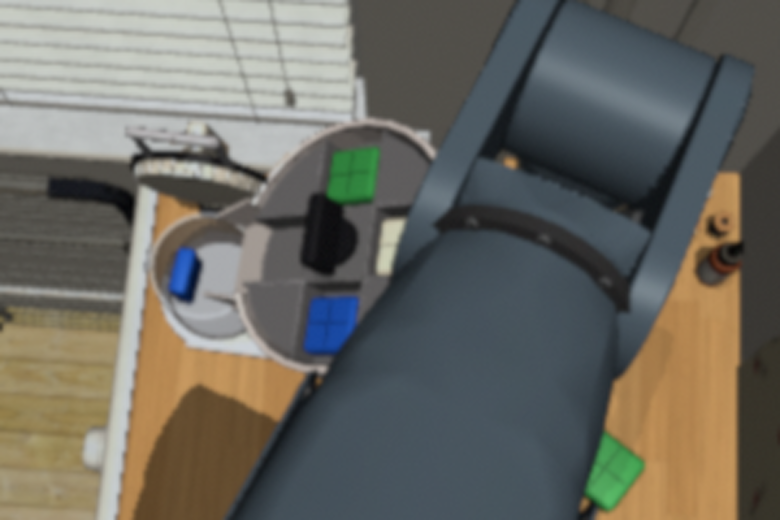

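```bash
python3 -m creep '[[[-0.001,-0.0188,-0.0143,0,0,0,0],[-0.0014,-0.0219,-0.02,0,0,0,0],[-0.0013,-0.0197,-0.022,0,0,0,0],[-0.001,-0.0165,-0.023,0,0,0,0],[-0.0005,-0.010,-0.018,0,0,0,0],[0,0,0,0,0,0,0],[0,0,0,0,0,0,0]]]' 80; python3 -c "
from h import *
st();g=env.observe();p=g['tcp_pos']+.054*g['tcp_rot'][:,1];d=p[:2]-[.5692,-.0985];yy=d@[.0663,.9978]*1000-100;zz=p[2]*1000-60;print(yy,zz,np.hypot(yy,zz),np.arctan2(zz,-yy)-np.arctan2(110,275))"
```

```text
t: 17.1
tcp_pos: [0.559, -0.2638, 0.2563]
tcp_rot: [[-0.073, 0.004, 0.997], [-0.997, -0.006, -0.073], [0.006, -1.0, 0.005]]
force: [5.4, -0.7, -3.2]
width: 0.012
t 17.10 tcp [ 0.559  -0.2638  0.2563] grasp [ 0.5593 -0.2641  0.2023] w 0.0120 F [ 5.4 -0.7 -3.2]
x [-0.073 -0.997  0.006] y [ 0.004 -0.006 -1.   ] q [-0.52  0.52  1.52 -0.    1.1   1.13]
-265.9248332682148 142.28690608760482 301.59837630980496 0.11079768116450828
```

```bash
python3 -m creep '[[[0.0005,-0.007,-0.015,0,0,0,0],[0,-0.004,-0.013,0,0,0,0],[0,0,-0.003,0,0,0,0],[0,0,0,0,0,0,0],[0,0,0,0,0,0,0]]]' 80; python3 -c "
from h import *
st();g=env.observe();p=g['tcp_pos']+.054*g['tcp_rot'][:,1];d=p[:2]-[.5692,-.0985];yy=d@[.0663,.9978]*1000-100;zz=p[2]*1000-60;print(yy,zz,np.hypot(yy,zz),np.arctan2(zz,-yy)-np.arctan2(110,275))"
```

```text
t: 17.52
tcp_pos: [0.5607, -0.2732, 0.2314]
tcp_rot: [[-0.073, 0.008, 0.997], [-0.997, -0.003, -0.073], [0.002, -1.0, 0.008]]
force: [-12.4, -3.0, 0.9]
width: 0.012
t 17.52 tcp [ 0.5607 -0.2732  0.2314] grasp [ 0.5611 -0.2733  0.1774] w 0.0120 F [-12.4  -3.    0.9]
x [-0.073 -0.997  0.002] y [ 0.008 -0.003 -1.   ] q [-0.53  0.56  1.52  0.    1.05  1.11]
-274.9562817449332 117.40905455761813 298.97465271007985 0.023065441810381893
```

```bash
python3 -m creep '[[[-0.001,0,-0.004,0,0,0,0],[0,0,0,0,0,0,0],[0,0,0,0,0,0,0.045],[0,0,0,0,0,0,0.045],[0,0,0,0,0,0,0.045],[0,0,0.03,0,0,0,0.045],[0,0,0.03,0,0,0,0.06],[0,0.01,0.03,0,0,0,0.06],[0,0.03,0.02,0,0,0,0.06],[0,0.03,0,0,0,0,0.06]]]' 80; python3 -c "
from h import *
st()"
```

```text
t: 18.35
tcp_pos: [0.5599, -0.2041, 0.3418]
tcp_rot: [[-0.077, 0.01, 0.997], [-0.997, -0.001, -0.077], [0.001, -1.0, 0.01]]
force: [0.6, -0.5, -0.1]
width: 0.0599
t 18.35 tcp [ 0.5599 -0.2041  0.3418] grasp [ 0.5604 -0.2042  0.2878] w 0.0599 F [ 0.6 -0.5 -0.1]
x [-0.077 -0.997  0.001] y [ 0.01  -0.001 -1.   ] q [-0.43  0.4   1.49  0.    1.25  1.22]
```

```bash
python3 -m creep '[[[0.001,0.01,0,0,0,7.1,0.06],[0.001,0.01,0,0,0,7.1,0.06],[0.001,0.01,0,0,0,7.1,0.06],[0.001,0.01,0,0,0,7.1,0.06],[0.001,0.01,0,0,0,7.1,0.06],[0.001,0.01,0,0,0,7.1,0.06],[0.001,0.01,0,0,0,7.1,0.06],[0.001,0.01,0,0,0,7.1,0.06],[0.001,0.01,0,0,0,7.1,0.06],[0,0.005,0,0,0,7.1,0.06]]]' 80 >/dev/null; python3 -m creep '[[[0,0,0,0,0,7.1,0.06],[0,0,0,0,0,7.1,0.06],[0,0,0,0,0,7.1,0.06],[0,0,0,0,0,7.1,0.06],[0,0,0,0,0,7.1,0.06],[0,0,0,0,0,7.1,0.06],[0,0,0,0,0,7.1,0.06],[0,0,0,0,0,7.1,0.06],[0,0,0,0,0,7.1,0.06],[0,0,0,0,0,7.1,0.06]]]' 80; python3 -c "
from h import *
st()"
```

```text
t: 20.02
tcp_pos: [0.5697, -0.0969, 0.3393]
tcp_rot: [[0.657, -0.013, -0.754], [0.754, 0.008, 0.657], [-0.003, -1.0, 0.015]]
force: [-0.6, -0.3, -0.2]
width: 0.0601
t 20.02 tcp [ 0.5697 -0.0969  0.3393] grasp [ 0.569  -0.0965  0.2853] w 0.0601 F [-0.6 -0.3 -0.2]
x [ 0.657  0.754 -0.003] y [-0.013  0.008 -1.   ] q [-0.25  0.37  1.53  0.    1.25 -1.11]
```

```bash
python3 -m creep '[[[0,0,0,0,0,7.1,0.06],[0,0,0,0,0,7.1,0.06],[0,0,0,0,0,7.1,0.06],[0,0,0,0,0,7.1,0.06],[0,0,0,-0.5,-0.7,7.1,0.06],[0,0,0,0,0,0,0.06],[0,0,0,0,0,0,0.06]]]' 80; python3 -c "
from h import *
st()
f=grab('top','8');crop(f,'t8.png',130,430,80,280,2.6)"
```

```text
t: 20.6
tcp_pos: [0.5697, -0.0965, 0.3371]
tcp_rot: [[0.089, -0.005, -0.996], [0.996, -0.009, 0.089], [-0.009, -1.0, 0.004]]
force: [-0.8, 0.0, 0.3]
width: 0.06
t 20.60 tcp [ 0.5697 -0.0965  0.3371] grasp [ 0.5694 -0.0969  0.2831] w 0.0600 F [-0.8  0.   0.3]
x [ 0.089  0.996 -0.009] y [-0.005 -0.009 -1.   ] q [-0.25  0.37  1.54 -0.01  1.24 -1.72]
```

View pics/t8.png

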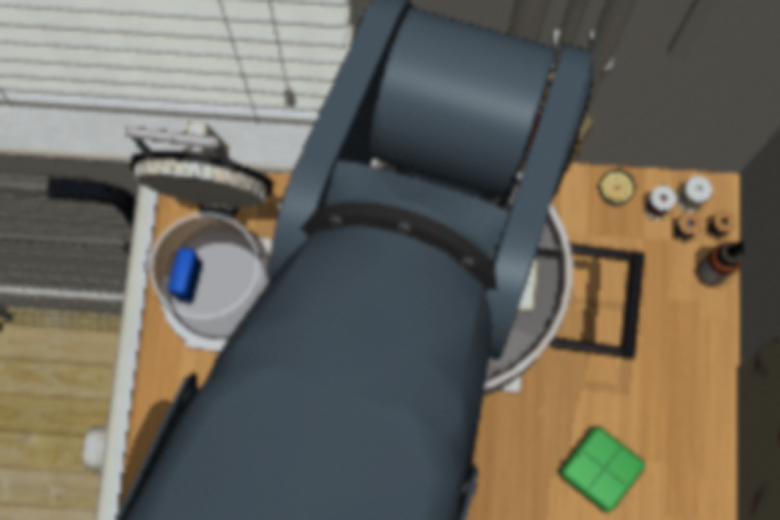

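```bash
python3 -m creep '[[[0,-0.003,-0.02,0.5,-0.3,1,0.06],[0,-0.001,-0.018,0,0,0,0.06],[0,0,0,0,0,0,0.06],[0,0,0,0,0,0,0.06]]]' 80; python3 -c "
from h import *
st()"
```

```text
t: 20.98
tcp_pos: [0.5701, -0.1006, 0.299]
tcp_rot: [[0.084, 0.001, -0.996], [0.996, 0.001, 0.084], [0.001, -1.0, -0.001]]
force: [0.3, -0.5, 0.3]
width: 0.0598
t 20.98 tcp [ 0.5701 -0.1006  0.299 ] grasp [ 0.5702 -0.1005  0.245 ] w 0.0598 F [ 0.3 -0.5  0.3]
x [0.084 0.996 0.001] y [ 0.001  0.001 -1.   ] q [-0.26  0.41  1.58  0.    1.15 -1.74]
```

```bash
python3 -m creep '[[[-0.0005,0.002,-0.007,0,0,1,0.06],[0,0,0,0,0,0,0.06],[0,0,0,0,0,0,0],[0,0,0,0,0,0,0],[0,0,0,0,0,0,0],[0,0,0,0,0,0,0],[0,0,0,0,0,0,0]]]' 80; python3 -c "
from h import *
st()"
```

```text
t: 21.57
tcp_pos: [0.5704, -0.0987, 0.2946]
tcp_rot: [[0.069, 0.004, -0.998], [0.998, -0.001, 0.069], [-0.001, -1.0, -0.004]]
force: [1.6, 0.4, -6.8]
width: 0.0145
t 21.57 tcp [ 0.5704 -0.0987  0.2946] grasp [ 0.5706 -0.0988  0.2406] w 0.0145 F [ 1.6  0.4 -6.8]
x [ 0.069  0.998 -0.001] y [ 0.004 -0.001 -1.   ] q [-0.25  0.41  1.59 -0.    1.14 -1.75]
```

Turn −90° (from 86.0 to about −3.8).

```bash
python3 -m creep '[[[0,0,0,0,0,-7,0],[0,0,0,0,0,-7,0],[0,0,0,0,0,-7,0],[0,0,0,0,0,-7,0],[0,0,0,0,0,-7,0],[0,0,0,0,0,-7,0],[0,0,0,0,0,-7,0],[0,0,0,0,0,-7,0],[0,0,0,0,0,-7,0],[0,0,0,0,0,0,0]]]' 80; python3 -c "
from h import *
st();s=env.observe();R=s['tcp_rot'];print(np.degrees(np.arctan2(R[1,0],R[0,0])))"
```

```text
t: 22.4
tcp_pos: [0.5701, -0.0993, 0.2946]
tcp_rot: [[0.931, 0.0, -0.364], [0.364, -0.005, 0.931], [-0.002, -1.0, -0.005]]
force: [0.2, -0.8, -2.7]
width: 0.0145
t 22.40 tcp [ 0.5701 -0.0993  0.2946] grasp [ 0.5701 -0.0995  0.2406] w 0.0145 F [ 0.2 -0.8 -2.7]
x [ 0.931  0.364 -0.002] y [ 0.    -0.005 -1.   ] q [-0.25  0.41  1.59 -0.    1.14 -0.62]
21.336610493501095
```

```bash
python3 -m creep '[[[0,0,0,0,0,-7,0],[0,0,0,0,0,-7,0],[0,0,0,0,0,-6,0],[0,0,0,0,0,-5,0],[0,0,0,0,0,0,0],[0,0,0,0,0,0,0]]]' 80; python3 -c "
from h import *
st();s=env.observe();R=s['tcp_rot'];print(np.degrees(np.arctan2(R[1,0],R[0,0])))"
```

```text
t: 22.9
tcp_pos: [0.5699, -0.0993, 0.2946]
tcp_rot: [[0.999, -0.002, 0.054], [-0.054, -0.004, 0.999], [-0.002, -1.0, -0.005]]
force: [-1.0, 0.3, -1.8]
width: 0.0146
t 22.90 tcp [ 0.5699 -0.0993  0.2946] grasp [ 0.5698 -0.0996  0.2406] w 0.0146 F [-1.   0.3 -1.8]
x [ 0.999 -0.054 -0.002] y [-0.002 -0.004 -1.   ] q [-0.25  0.41  1.59 -0.01  1.14 -0.2 ]
-3.0862378446153604
```

```bash
python3 -m creep '[[[0,0,0,0,0,0,0.045],[0,0,0,0,0,0,0.045],[0,0,0,0,0,0,0.045],[0,0,0.03,0,0,0,0.045],[0,0,0.03,0,0,-7,0.045],[-0.001,-0.015,0,0,0,-7,0.045],[-0.001,-0.015,0,0,0,-7,0.045],[-0.001,-0.015,0,0,0,-7,0.045],[-0.001,-0.015,0,0,0,-7,0.045],[-0.001,-0.015,0,0,0,-7,0.045]]]' 80 >/dev/null;python3 -m creep '[[[-0.001,-0.015,0,0,0,-7,0.045],[-0.001,-0.015,0,0,0,-7,0.045],[-0.001,-0.015,0,0,0,-7,0.045],[-0.001,-0.015,0,0,0,-7,0.045],[-0.001,-0.015,0,0,0,-7,0.045],[-0.001,-0.01,0,0,0,-7,0.045],[0,0,0,0,0,-5,0.045],[0,0,0,0,0,0,0.045]]]'; python3 - <<'E'
from car import *
st();s=env.observe();R=s['tcp_rot'];print(np.degrees(np.arctan2(R[1,0],R[0,0])))
f=grab('top','9');blues(f)
E
```

```text
t: 24.4
tcp_pos: [0.5583, -0.266, 0.3614]
tcp_rot: [[-0.061, 0.002, 0.998], [-0.998, -0.003, -0.061], [0.003, -1.0, 0.002]]
force: [0.6, 0.1, -0.5]
width: 0.0448
t 24.40 tcp [ 0.5583 -0.266   0.3614] grasp [ 0.5585 -0.2662  0.3074] w 0.0448 F [ 0.6  0.1 -0.5]
x [-0.061 -0.998  0.003] y [ 0.002 -0.003 -1.   ] q [-0.52  0.43  1.39 -0.    1.32  1.11]
-93.51298247431463
blue 461 [ 0.5757 -0.0316  0.1945] 88.51051893569712 r 0.067
blue 175 [0.5891 0.1615 0.0603] 89.49925142322769 r 0.261
```

```bash
python3 -m creep '[[[0,-0.008,0,0,0,0,0.045],[0,0,-0.03,0,0,0,0.045],[0,-0.003,-0.03,0,0,0,0.045],[0,-0.003,-0.03,0,0,0,0.045],[0,-0.002,-0.025,0,0,0,0.045],[0,0,0,0,0,0,0.045],[0,0,0,0,0,0,0.045]]]' 80; python3 -c "
from h import *
st()"
```

```text
t: 25.03
tcp_pos: [0.5592, -0.2832, 0.2456]
tcp_rot: [[-0.028, 0.008, 1.0], [-1.0, -0.006, -0.028], [0.006, -1.0, 0.008]]
force: [0.5, 0.2, 1.1]
width: 0.0451
t 25.03 tcp [ 0.5592 -0.2832  0.2456] grasp [ 0.5596 -0.2836  0.1916] w 0.0451 F [0.5 0.2 1.1]
x [-0.028 -1.     0.006] y [ 0.008 -0.006 -1.   ] q [-0.54  0.55  1.5  -0.    1.08  1.06]
```

```bash
python3 -m creep '[[[-0.001,0.01,0,0.3,0.4,-2,0.045],[0,0,0,0,0,0,0.045],[0,0,-0.018,0,0,0,0.045],[0,0,0,0,0,0,0.045],[0,0,0,0,0,0,0.045]]]' 80; python3 -c "
from h import *
st()"
```

```text
t: 25.45
tcp_pos: [0.5608, -0.2746, 0.2354]
tcp_rot: [[-0.054, 0.01, 0.999], [-0.999, -0.007, -0.053], [0.006, -1.0, 0.01]]
force: [0.8, -0.2, 1.0]
width: 0.0451
t 25.45 tcp [ 0.5608 -0.2746  0.2354] grasp [ 0.5613 -0.2749  0.1814] w 0.0451 F [ 0.8 -0.2  1. ]
x [-0.054 -0.999  0.006] y [ 0.01  -0.007 -1.   ] q [-0.53  0.55  1.52 -0.    1.06  1.1 ]
```

```bash
python3 -m creep '[[[-0.0015,0.001,-0.012,0.4,0.6,-0.7,0.045],[0,0,0,0,0,0,0.045],[0,0,0,0,0,0,0.0],[0,0,0,0,0,0,0.0],[0,0,0,0,0,0,0.0],[0,0,0,0,0,0,0.0],[0,0,0,0,0,0,0.0]]]' 80; python3 -c "
from h import *
st()"
```

```text
t: 26.03
tcp_pos: [0.5602, -0.2735, 0.2265]
tcp_rot: [[-0.064, 0.002, 0.998], [-0.998, 0.001, -0.064], [-0.001, -1.0, 0.002]]
force: [0.8, -0.8, -3.2]
width: 0.0125
t 26.03 tcp [ 0.5602 -0.2735  0.2265] grasp [ 0.5603 -0.2735  0.1725] w 0.0125 F [ 0.8 -0.8 -3.2]
x [-0.064 -0.998 -0.001] y [ 0.002  0.001 -1.   ] q [-0.53  0.56  1.52  0.    1.05  1.11]
```

```bash
python3 -m creep '[[[0.0008,0.0124,0.0269,0,0,0,0],[0.001,0.015,0.0255,0,0,0,0],[0.0011,0.0175,0.024,0,0,0,0],[0.0013,0.0197,0.022,0,0,0,0],[0.0014,0.0219,0.02,0,0,0,0],[0.0008,0.0145,0.011,0,0,0,0],[0,0,0,0,0,0,0],[0,0,0,0,0,0,0],[0,0,0,0,0,0,0],[0,0,0,0,0,0,0]]]' 80; python3 - <<'E'
from car import *
st();g=env.observe();p=g['tcp_pos']+.054*g['tcp_rot'][:,1];d=p[:2]-[.5692,-.0985];yy=d@[.0663,.9978]*1000-100;zz=p[2]*1000-60;print(yy,zz,np.hypot(yy,zz),np.arctan2(zz,-yy)-np.arctan2(110,275))
f=grab('top','10');blues(f);crop(f,'t10.png',130,430,80,280,2.6)
E
```

```text
t: 26.87
tcp_pos: [0.5669, -0.1728, 0.3597]
tcp_rot: [[-0.066, 0.006, 0.998], [-0.998, -0.008, -0.066], [0.008, -1.0, 0.007]]
force: [1.1, -1.1, 0.7]
width: 0.0115
t 26.87 tcp [ 0.5669 -0.1728  0.3597] grasp [ 0.5672 -0.1733  0.3057] w 0.0115 F [ 1.1 -1.1  0.7]
x [-0.066 -0.998  0.008] y [ 0.006 -0.008 -1.   ] q [-0.37  0.38  1.47 -0.01  1.28  1.27]
-174.75235507708433 245.69440157424242 301.5031087234632 0.5720475079663784
blue 306 [0.5891 0.1535 0.0609] 89.35615264301197 r 0.253
```

View pics/t10.png

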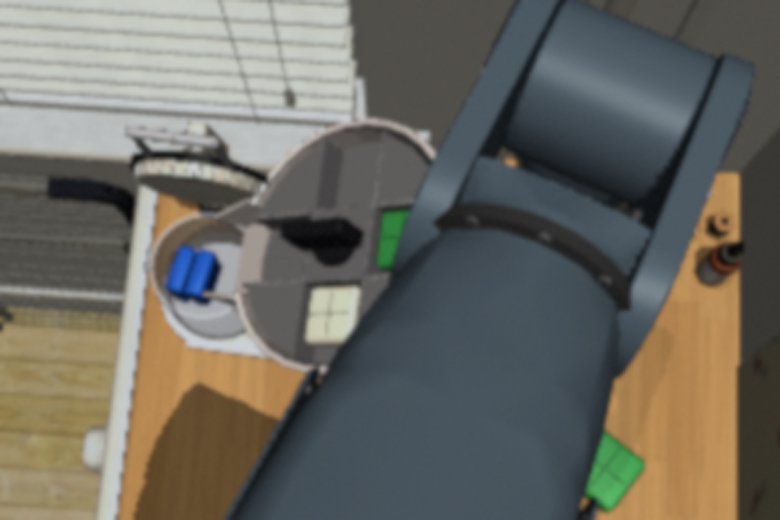

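Both blues stand in the jar (near pixels 178–205, 270 of the crop). Lower the tray.

```bash
python3 -m creep '[[[-0.001,-0.0188,-0.0143,0,0,0,0],[-0.0014,-0.0219,-0.02,0,0,0,0],[-0.0013,-0.0197,-0.022,0,0,0,0],[-0.001,-0.0165,-0.023,0,0,0,0],[-0.0005,-0.010,-0.018,0,0,0,0],[0,0,0,0,0,0,0],[0,-0.007,-0.015,0,0,0,0],[0,-0.004,-0.013,0,0,0,0],[0,0,0,0,0,0,0],[0,0,0,0,0,0,0]]]' 80; python3 -c "
from h import *
st();g=env.observe();p=g['tcp_pos']+.054*g['tcp_rot'][:,1];d=p[:2]-[.5692,-.0985];yy=d@[.0663,.9978]*1000-100;zz=p[2]*1000-60;print(yy,zz,np.hypot(yy,zz),np.arctan2(zz,-yy)-np.arctan2(110,275))"
```

```text
t: 27.75
tcp_pos: [0.5624, -0.274, 0.2277]
tcp_rot: [[-0.071, 0.011, 0.997], [-0.997, 0.008, -0.072], [-0.009, -1.0, 0.01]]
force: [-1.0, -3.9, 10.3]
width: 0.0121
t 27.75 tcp [ 0.5624 -0.274   0.2277] grasp [ 0.5629 -0.2736  0.1737] w 0.0121 F [-1.  -3.9 10.3]
x [-0.071 -0.997 -0.009] y [ 0.011  0.008 -1.   ] q [-0.53  0.57  1.52  0.01  1.05  1.1 ]
-275.1384516951716 113.70188059669195 297.70671012330354 0.011372814412421273
```

```bash
python3 -m creep '[[[0,0,0,0,0,0,0.045],[0,0,0,0,0,0,0.045],[0,0,0,0,0,0,0.045],[0,0,0.03,0,0,0,0.045],[0,0,0.035,0,0,0,0.045],[0,0,0.035,0,0,0,0.045],[0,0.01,0.035,0,0,7,0.045],[0.003,0.025,0.03,0,0,7,0.045],[0.004,0.03,0.01,0,0,7,0.045],[0.006,0.03,0,0,0,7,0.045]]]' 80 >/dev/null; python3 -m creep '[[[0.006,0.03,0,0,0,7,0.045],[0.006,0.03,0,0,0,7,0.045],[0.006,0.03,0,0,0,7,0.045],[0.006,0.03,0,0,0,7,0.045],[0.006,0.03,0,0,0,7,0.045],[0.006,0.03,0,0,0,7,0.045],[0.006,0.03,0,0,0,7,0.045],[0.006,0.02,0,0,0,7,0.045],[0.006,0.01,0,0,0,7,0.045],[0,0,0,0,0,0,0.045]]]' 80;python3 - <<'E'
from car import *
st();s=env.observe();R=s['tcp_rot'];print(np.degrees(np.arctan2(R[1,0],R[0,0])))
f=grab('top','11');blues(f);crop(f,'t11.png',130,430,80,280,2.6)
E
```

```text
t: 29.42
tcp_pos: [0.624, 0.0719, 0.4068]
tcp_rot: [[1.0, -0.006, 0.013], [-0.013, -0.002, 1.0], [-0.006, -1.0, -0.002]]
force: [-0.8, 0.0, 0.3]
width: 0.0451
t 29.42 tcp [0.624  0.0719 0.4068] grasp [0.6237 0.0718 0.3528] w 0.0451 F [-0.8  0.   0.3]
x [ 1.    -0.013 -0.006] y [-0.006 -0.002 -1.   ] q [ 0.04  0.42  1.29 -0.    1.43  0.05]
-0.7193719264884046
```

View pics/t11.png

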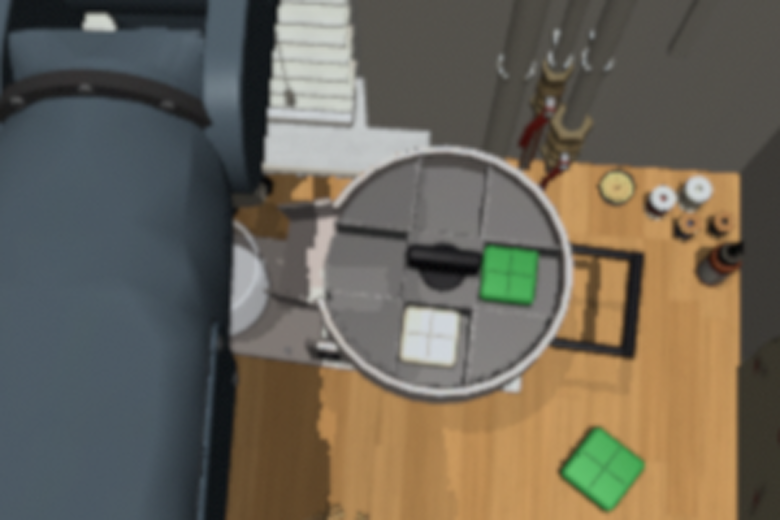

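```bash
python3 - <<'E'
from h import *
for n in('top9','top10'):
    P=pts(load(n));x,y,z=P[...,0],P[...,1],P[...,2]
    m=(y<.24)&(y>.03)&(x>.58)&(x<.76)&(z>.15)&(z<.36)
    q=P[m];print(n,len(q))
    for a in np.arange(.15,.33,.02):
        r=q[(q[:,2]>=a)&(q[:,2]<a+.02)]
        if len(r):print(a.round(2),len(r),r.min(0).round(3),r.max(0).round(3),r.mean(0).round(3))
E
```

```text
top9 1281
0.15 193 [0.581 0.03  0.15 ] [0.757 0.183 0.17 ] [0.621 0.079 0.163]
0.17 152 [0.59  0.031 0.17 ] [0.754 0.194 0.19 ] [0.637 0.104 0.18 ]
0.19 191 [0.616 0.03  0.19 ] [0.755 0.191 0.21 ] [0.639 0.107 0.2  ]
0.21 309 [0.628 0.061 0.21 ] [0.756 0.182 0.23 ] [0.644 0.124 0.22 ]
0.23 207 [0.628 0.06  0.23 ] [0.757 0.165 0.25 ] [0.642 0.127 0.236]
0.25 25 [0.634 0.061 0.25 ] [0.756 0.166 0.269] [0.644 0.125 0.26 ]
0.27 22 [0.632 0.06  0.27 ] [0.757 0.164 0.289] [0.653 0.11  0.279]
0.29 173 [0.63  0.059 0.291] [0.756 0.167 0.308] [0.638 0.127 0.298]
0.31 4 [0.755 0.059 0.311] [0.757 0.06  0.329] [0.756 0.06  0.32 ]
top10 1718
0.15 237 [0.58  0.041 0.15 ] [0.756 0.185 0.17 ] [0.618 0.091 0.16 ]
0.17 250 [0.58  0.031 0.17 ] [0.755 0.194 0.19 ] [0.629 0.087 0.182]
0.19 472 [0.606 0.03  0.19 ] [0.756 0.192 0.21 ] [0.639 0.071 0.2  ]
0.21 311 [0.611 0.03  0.21 ] [0.755 0.183 0.23 ] [0.645 0.121 0.22 ]
0.23 210 [0.628 0.061 0.23 ] [0.756 0.165 0.25 ] [0.641 0.128 0.236]
0.25 34 [0.58  0.032 0.251] [0.755 0.166 0.269] [0.636 0.107 0.26 ]
0.27 19 [0.632 0.06  0.27 ] [0.756 0.163 0.29 ] [0.655 0.109 0.28 ]
0.29 175 [0.63  0.059 0.29 ] [0.755 0.167 0.307] [0.638 0.127 0.298]
0.31 4 [0.755 0.059 0.312] [0.758 0.06  0.33 ] [0.756 0.059 0.321]
```

```bash
python3 -m creep '[[[0.007,0.028,0,0,0,-3,0.045],[0.003,0.022,0,0,0,0,0.045],[0,0,0,0,0,0,0.045],[0,0,0,0,0,0,0.045]]]' 80; python3 -c "
from h import *
st()"
```

```text
t: 29.8
tcp_pos: [0.6334, 0.1178, 0.4062]
tcp_rot: [[0.995, -0.008, 0.096], [-0.096, -0.004, 0.995], [-0.008, -1.0, -0.005]]
force: [-0.4, -0.5, -0.0]
width: 0.0447
t 29.80 tcp [0.6334 0.1178 0.4062] grasp [0.6329 0.1176 0.3522] w 0.0447 F [-0.4 -0.5 -0. ]
x [ 0.995 -0.096 -0.008] y [-0.008 -0.004 -1.   ] q [ 0.11  0.46  1.24 -0.    1.45  0.21]
```

```bash
python3 -m creep '[[[0.004,0.0095,0,0,-0.5,2,0.045],[0,0,0,0,0,0,0.045],[0,0,-0.025,0,0,0,0.045],[0,0,-0.022,0,0,0,0.045],[0,0,0,0,0,0,0.045],[0,0,0,0,0,0,0.045]]]' 80; python3 -c "
from h import *
st()"
```

```text
t: 30.3
tcp_pos: [0.6377, 0.1223, 0.3599]
tcp_rot: [[0.998, 0.004, 0.068], [-0.068, -0.005, 0.998], [0.005, -1.0, -0.005]]
force: [0.2, 0.6, 0.2]
width: 0.0447
t 30.30 tcp [0.6377 0.1223 0.3599] grasp [0.638  0.122  0.3059] w 0.0447 F [0.2 0.6 0.2]
x [ 0.998 -0.068  0.005] y [ 0.004 -0.005 -1.   ] q [ 0.12  0.49  1.3  -0.01  1.34  0.19]
```

```bash
python3 -m creep '[[[-0.001,0.006,-0.013,0.3,0.2,0,0.045],[0,0,0,0,0,0,0.045],[0,0,0,0,0,0,0],[0,0,0,0,0,0,0],[0,0,0,0,0,0,0],[0,0,0,0,0,0,0],[0,0,0,0,0,0,0]]]' 80; python3 -c "
from h import *
st();g=env.observe();p=g['tcp_pos']+.054*g['tcp_rot'][:,1];d=p-[.656,.127,.105];print(np.hypot(d[0],d[2]),np.arctan2(d[2],-d[0]))"
```

```text
t: 30.88
tcp_pos: [0.6374, 0.128, 0.3496]
tcp_rot: [[0.998, 0.005, 0.07], [-0.07, 0.001, 0.998], [0.005, -1.0, 0.001]]
force: [0.7, -0.2, -3.3]
width: 0.0072
t 30.88 tcp [0.6374 0.128  0.3496] grasp [0.6377 0.128  0.2956] w 0.0072 F [ 0.7 -0.2 -3.3]
x [ 0.998 -0.07   0.005] y [ 0.005  0.001 -1.   ] q [0.13 0.5  1.32 0.   1.32 0.2 ]
0.19148819347266657 1.4748834727609612
```

```bash
python3 -m creep '[[[-0.0226,0.0015,-0.0035,0,0,0,0],[-0.022,0.0014,-0.0063,0,0,0,0],[-0.0212,0.0014,-0.0088,0,0,0,0],[-0.0199,0.0013,-0.0113,0,0,0,0],[0,0,0,0,0,0,0]]]' 80; python3 -c "
from h import *
st();g=env.observe();p=g['tcp_pos']+.054*g['tcp_rot'][:,1];d=p-[.656,.127,.105];print(np.hypot(d[0],d[2]),np.arctan2(d[2],-d[0]))"
```

```text
t: 31.3
tcp_pos: [0.5509, 0.1337, 0.3216]
tcp_rot: [[0.997, 0.016, 0.07], [-0.07, 0.003, 0.998], [0.016, -1.0, 0.004]]
force: [1.1, -0.0, -7.2]
width: 0.0069
t 31.30 tcp [0.5509 0.1337 0.3216] grasp [0.5518 0.1339 0.2676] w 0.0069 F [ 1.1 -0.  -7.2]
x [ 0.997 -0.07   0.016] y [ 0.016  0.003 -1.   ] q [0.16 0.36 1.6  0.   1.17 0.23]
0.19317825211670045 1.0008971878329838
```

```bash
python3 -m creep '[[[-0.0184,0.0012,-0.0145,0,0.5,0,0],[-0.0167,0.0011,-0.0163,0,0.4,0,0],[-0.0146,0.001,-0.0176,0,0,0,0],[-0.0125,0.0008,-0.0192,0,0,0,0],[0,0,0,0,0,0,0]]]' 80; python3 -c "
from h import *
st();g=env.observe();p=g['tcp_pos']+.054*g['tcp_rot'][:,1];d=p-[.656,.127,.105];print(np.hypot(d[0],d[2]),np.arctan2(d[2],-d[0]))"
```

```text
t: 31.72
tcp_pos: [0.4907, 0.1378, 0.256]
tcp_rot: [[0.997, 0.017, 0.07], [-0.07, 0.004, 0.998], [0.017, -1.0, 0.005]]
force: [1.1, -1.1, -3.5]
width: 0.0068
t 31.72 tcp [0.4907 0.1378 0.256 ] grasp [0.4916 0.138  0.202 ] w 0.0068 F [ 1.1 -1.1 -3.5]
x [ 0.997 -0.07   0.017] y [ 0.017  0.004 -1.   ] q [0.18 0.33 1.81 0.   0.98 0.25]
0.1908697059994428 0.5331522317047244
```

```bash
python3 -m creep '[[[-0.0105,0.0008,-0.02,0,0.5,0,0],[-0.008,0.0005,-0.0216,0,0.5,0,0],[-0.005,0.0003,-0.0215,0,0,0,0],[-0.0015,0.0001,-0.015,0,0,0,0],[0,0,0,0,0,0,0],[0,0,0,0,0,0,0]]]' 80; python3 -c "
from h import *
st();g=env.observe();p=g['tcp_pos']+.054*g['tcp_rot'][:,1];d=p-[.656,.127,.105];print(np.hypot(d[0],d[2]),np.arctan2(d[2],-d[0]))"
```

```text
t: 32.22
tcp_pos: [0.4669, 0.14, 0.1786]
tcp_rot: [[0.998, 0.001, 0.069], [-0.069, 0.004, 0.998], [0.001, -1.0, 0.004]]
force: [-4.7, -1.0, 2.8]
width: 0.0071
t 32.22 tcp [0.4669 0.14   0.1786] grasp [0.4669 0.1403 0.1246] w 0.0071 F [-4.7 -1.   2.8]
x [ 0.998 -0.069  0.001] y [ 0.001  0.004 -1.   ] q [0.19 0.42 1.92 0.01 0.8  0.26]
0.19009749191480058 0.10316100271366992
```

```bash
python3 -m creep '[[[-0.0015,0,-0.01,0,0,0,0],[0,0,-0.006,0,0,0,0],[0,0,0,0,0,0,0],[0,0,-0.004,0,0,0,0],[0,0,0,0,0,0,0],[0,0,0,0,0,0,0]]]' 80; python3 -c "
from h import *
st();g=env.observe();p=g['tcp_pos']+.054*g['tcp_rot'][:,1];d=p-[.656,.127,.105];print(np.hypot(d[0],d[2]),np.arctan2(d[2],-d[0]))"
```

```text
t: 32.72
tcp_pos: [0.466, 0.1397, 0.1633]
tcp_rot: [[0.998, -0.002, 0.07], [-0.07, 0.003, 0.998], [-0.002, -1.0, 0.003]]
force: [-0.4, 1.7, -3.7]
width: 0.007
t 32.72 tcp [0.466  0.1397 0.1633] grasp [0.4658 0.1399 0.1093] w 0.0070 F [-0.4  1.7 -3.7]
x [ 0.998 -0.07  -0.002] y [-0.002  0.003 -1.   ] q [0.19 0.44 1.93 0.01 0.77 0.26]
0.1902027881106636 0.022466855565245417
```

```bash
python3 -m creep '[[[0,0,-0.005,0,0,0,0],[0,0,-0.004,0,0,0,0],[0,0,0,0,0,0,0],[0,0,0,0,0,0,0]]]' 80; python3 -c "
from h import *
st()"
```

```text
t: 33.05
tcp_pos: [0.4661, 0.1398, 0.164]
tcp_rot: [[0.997, -0.003, 0.071], [-0.071, 0.004, 0.997], [-0.004, -1.0, 0.003]]
force: [-0.3, 0.3, -4.0]
width: 0.0073
t 33.05 tcp [0.4661 0.1398 0.164 ] grasp [0.4659 0.14   0.11  ] w 0.0073 F [-0.3  0.3 -4. ]
x [ 0.997 -0.071 -0.004] y [-0.003  0.004 -1.   ] q [0.19 0.44 1.93 0.01 0.77 0.26]
```

```bash
python3 -m creep '[[[0,0,0,0,0,0,0.045],[0,0,0,0,0,0,0.045],[0,0,0,0,0,0,0.045],[0,0,0.03,0,0,0,0.045],[-0.005,0,0.03,0,0,7,0.05],[-0.03,0,0.03,0,0,7,0.055],[-0.03,0.03,0,0,0,7,0.055],[-0.03,0.03,0,0,0,7,0.055],[-0.03,0.03,0,0,0,7,0.055],[0,0,0,0,0,7,0.055]]]' 80; python3 - <<'E'
from h import *
st()
for n in('scene','top'):
    f=grab(n,'12');P=pts(f);x,y,z=P[...,0],P[...,1],P[...,2]
    m=(y<.24)&(y>.05)&(x>.44)&(x<.7)&(z>.09)&(z<.17);q=P[m]
    print(n,np.histogram(q[:,2],bins=np.arange(.09,.171,.005))[0])
    m=(abs(x-.467)<.012)&(abs(y-.14)<.03)&(z>.05);print('bail',m.sum(),np.percentile(z[m],[10,50,90]) if m.sum() else '')
    m=(y<.24)&(y>.05)&(x>.5)&(x<.7)&(z>.138)&(z<.17);q=P[m]
    if len(q)>9: print('bar',cv2.minAreaRect((q[:,:2]*1000).astype(np.float32)),np.percentile(q[:,2],[50,95]))
    # cap flat plane fit
    m=(np.hypot(x-.585,y-.132)<.045)&(abs(z-.115)<.012)&(f['image'].min(-1)>60);q=P[m]
    if len(q)>50: 
        A=np.c_[q[:,:2]-[.585,.132],np.ones(len(q))];print('capplane',len(q),np.linalg.lstsq(A,q[:,2],rcond=None)[0])
f=load('scene12');crop(f,'s12.png',100,400,80,280,2.6)
E
```

```text
t: 33.88
tcp_pos: [0.3426, 0.2311, 0.2591]
tcp_rot: [[0.777, 0.006, -0.629], [0.629, 0.008, 0.777], [0.01, -1.0, 0.002]]
force: [0.3, -0.4, 0.6]
width: 0.0554
t 33.88 tcp [0.3426 0.2311 0.2591] grasp [0.343  0.2315 0.2051] w 0.0554 F [ 0.3 -0.4  0.6]
x [0.777 0.629 0.01 ] y [ 0.006  0.008 -1.   ] q [ 0.48  0.16  2.03  0.    0.94 -0.2 ]
scene [   0    0    6   89 1005 1436   41   23   30   34   31  114  165    3
    0    0]
bail 134 [0.11056931 0.11332264 0.11564785]
bar ((585.2078857421875, 131.5897216796875), (20.035640716552734, 76.18009185791016), 78.84747314453125) [0.15008515 0.15359642]
capplane 787 [-0.00573309 -0.00275418  0.11671473]
top [   2    1   16  264 1382  420   17   17   15   23   35  164   42    1
    0    0]
bail 98 [0.10899251 0.1116834  0.11406547]
bar ((584.9420166015625, 132.62371826171875), (20.098819732666016, 75.8872299194336), 78.82588958740234) [0.14794266 0.15101461]
capplane 661 [-0.00682368 -0.00041976  0.11446369]
```

View pics/s12.png

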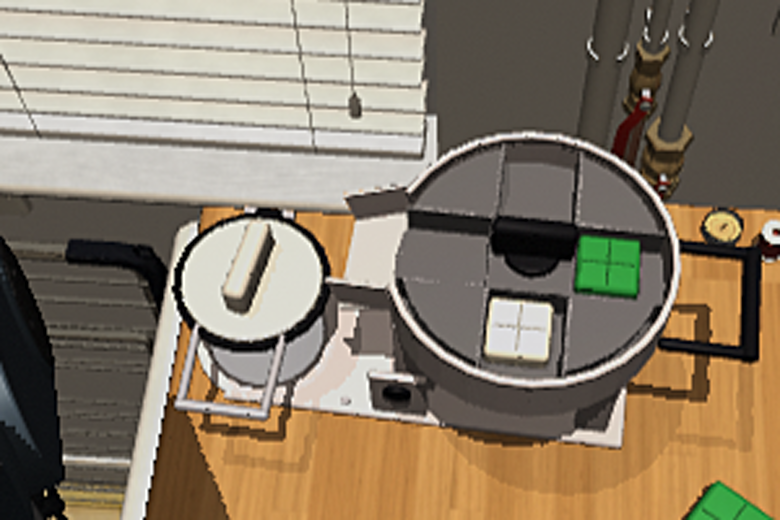

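```bash
python3 -m creep '[[[0.03,-0.012,0.002,0,0,6,0.055],[0.03,-0.012,0.002,0,0,6,0.055],[0.03,-0.012,0.002,0,0,6,0.055],[0.03,-0.012,0,0,0,6,0.055],[0.03,-0.012,0,0,0,6,0.055],[0.03,-0.012,0,0,0,5,0.055],[0.025,-0.012,0,0,0,4,0.055],[0.015,-0.005,0,0,0,0,0.055],[0,0,0,0,0,0,0.055],[0,0,0,0,0,0,0.055]]]' 80; python3 -c "
from h import *
st();s=env.observe();R=s['tcp_rot'];print(np.degrees(np.arctan2(R[1,0],R[0,0])))"
```

```text
t: 34.82
tcp_pos: [0.5837, 0.1227, 0.2622]
tcp_rot: [[0.242, 0.005, -0.97], [0.97, 0.009, 0.242], [0.01, -1.0, -0.003]]
force: [-0.7, 0.3, 0.4]
width: 0.055
t 34.82 tcp [0.5837 0.1227 0.2622] grasp [0.5839 0.1231 0.2082] w 0.0550 F [-0.7  0.3  0.4]
x [0.242 0.97  0.01 ] y [ 0.005  0.009 -1.   ] q [ 0.13  0.48  1.57  0.01  1.09 -1.2 ]
75.99722032490232
```

```bash
python3 -m creep '[[[0.001,0.009,0,-0.5,0.3,3,0.055],[0,0,0,0,0,0,0.055],[0,0,-0.025,0,0,0,0.055],[0,0,-0.02,0,0,0,0.055],[0,0,-0.01,0,0,0,0.055],[0,0,0,0,0,0,0.055],[0,0,0,0,0,0,0.055]]]' 80; python3 -c "
from h import *
st();s=env.observe();R=s['tcp_rot'];print(np.degrees(np.arctan2(R[1,0],R[0,0])))"
```

```text
t: 35.4
tcp_pos: [0.583, 0.1293, 0.2057]
tcp_rot: [[0.212, 0.0, -0.977], [0.977, 0.0, 0.212], [0.0, -1.0, -0.0]]
force: [0.8, -0.7, 1.1]
width: 0.055
t 35.40 tcp [0.583  0.1293 0.2057] grasp [0.583  0.1293 0.1517] w 0.0550 F [ 0.8 -0.7  1.1]
x [0.212 0.977 0.   ] y [ 0.  0. -1.] q [ 0.14  0.55  1.61  0.    0.98 -1.22]
77.7513840535161
```

```bash
python3 -m creep '[[[0.002,0.003,-0.011,0,0,1,0.055],[0,0,0,0,0,0,0.055],[0,0,0,0,0,0,0],[0,0,0,0,0,0,0],[0,0,0,0,0,0,0],[0,0,0,0,0,0,0],[0,0,0,0,0,0,0]]]' 80; python3 -c "
from h import *
st();s=env.observe();R=s['tcp_rot'];print(np.degrees(np.arctan2(R[1,0],R[0,0])))"
```

```text
t: 35.98
tcp_pos: [0.5859, 0.1326, 0.197]
tcp_rot: [[0.195, 0.004, -0.981], [0.981, 0.001, 0.195], [0.001, -1.0, -0.004]]
force: [1.4, 0.8, -4.0]
width: 0.0188
t 35.98 tcp [0.5859 0.1326 0.197 ] grasp [0.5861 0.1326 0.143 ] w 0.0188 F [ 1.4  0.8 -4. ]
x [0.195 0.981 0.001] y [ 0.004  0.001 -1.   ] q [ 0.15  0.56  1.61 -0.    0.97 -1.23]
78.7380954759711
```

Screw in: −82.5°.

```bash
python3 -m creep '[[[0,0,-0.001,0,0,-7,0],[0,0,0,0,0,-7,0],[0,0,0,0,0,-7,0],[0,0,0,0,0,-7,0],[0,0,0,0,0,-7,0],[0,0,0,0,0,-7,0],[0,0,0,0,0,-7,0],[0,0,0,0,0,-7,0],[0,0,0,0,0,-7,0],[0,0,0,0,0,0,0]]]' 80; python3 -c "
from h import *
st();s=env.observe();R=s['tcp_rot'];print(np.degrees(np.arctan2(R[1,0],R[0,0])),s['wrist_torque'])"
```

```text
t: 36.82
tcp_pos: [0.5857, 0.1325, 0.197]
tcp_rot: [[0.97, 0.002, -0.242], [0.242, -0.004, 0.97], [0.001, -1.0, -0.004]]
force: [-0.5, -0.2, -0.8]
width: 0.0185
t 36.82 tcp [0.5857 0.1325 0.197 ] grasp [0.5858 0.1323 0.143 ] w 0.0185 F [-0.5 -0.2 -0.8]
x [0.97  0.242 0.001] y [ 0.002 -0.004 -1.   ] q [ 0.15  0.56  1.61 -0.    0.97 -0.1 ]
14.033783769429215 [-0.00776783 -0.03065167 -0.03644008]
```

```bash
python3 -m creep '[[[0,0,0,0,0,-7,0],[0,0,0,0,0,-6,0],[0,0,0,0,0,-4,0],[0,0,0,0,0,-3,0],[0,0,0,0,0,0,0],[0,0,0,0,0,-3,0],[0,0,0,0,0,0,0]]]' 80; python3 -c "
from h import *
st();s=env.observe();R=s['tcp_rot'];print(np.degrees(np.arctan2(R[1,0],R[0,0])),s['wrist_torque'])"
```

```text
t: 37.4
tcp_pos: [0.5856, 0.1327, 0.1971]
tcp_rot: [[0.991, 0.001, 0.131], [-0.131, -0.007, 0.991], [0.002, -1.0, -0.006]]
force: [1.4, -0.7, -1.4]
width: 0.0188
t 37.40 tcp [0.5856 0.1327 0.1971] grasp [0.5857 0.1324 0.1431] w 0.0188 F [ 1.4 -0.7 -1.4]
x [ 0.991 -0.131  0.002] y [ 0.001 -0.007 -1.   ] q [ 0.15  0.56  1.61 -0.01  0.97  0.28]
-7.546918678028279 [0.01948695 0.04210702 2.2436193 ]
```

```bash
python3 -m creep '[[[0,0,0,0,0,3,0],[0,0,0,0,0,0,0],[0,0,0,0,0,0,0.055],[0,0,0,0,0,0,0.055],[0,0,0,0,0,0,0.055],[0,0,0.03,0,0,0,0.055],[0,0,0.03,0,0,0,0.06],[-0.02,0.005,0.03,0,0,0,0.06],[-0.03,0.02,0.01,0,0,0,0.06],[-0.03,0.03,0,0,0,0,0.06]]]' 80 >/dev/null; python3 -m creep '[[[-0.03,0.03,0,0,0,0,0.06],[-0.03,0.03,0,0,0,0,0.06],[-0.03,0.03,0,0,0,0,0.06],[-0.03,0.03,0,0,0,0,0.06],[-0.03,0.03,0,0,0,0,0.06],[-0.03,0.03,0,0,0,0,0.06],[-0.03,0.03,0,0,0,0,0.06],[-0.03,0.03,0,0,0,0,0.06],[-0.02,0.03,0,0,0,0,0.06],[0,0,0,0,0,0,0.06]]]' 80;python3 - <<'E'
from car import *
st()
for n in('scene','top'):
    f=grab(n,'13');P=pts(f);x,y,z=P[...,0],P[...,1],P[...,2]
    blues(f,10)
    m=(abs(x-.467)<.012)&(abs(y-.14)<.03)&(z>.05);print('bail',m.sum(),np.percentile(z[m],[10,50,90]) if m.sum() else '')
    m=(y<.24)&(y>.05)&(x>.5)&(x<.7)&(z>.138)&(z<.17);q=P[m]
    if len(q)>9: print('bar',cv2.minAreaRect((q[:,:2]*1000).astype(np.float32)),np.percentile(q[:,2],[50,95]))
    m5=(y<-.225)&(y>-.33)&(x>.45)&(x<.7)&(z>.13)&(z<.2);print('handle',np.percentile(z[m5],[10,50,90]))
    P0=pts(load(n+'0'));m5=(P0[...,1]<-.225)&(P0[...,1]>-.33)&(P0[...,0]>.45)&(P0[...,0]<.7)&(P0[...,2]>.13)&(P0[...,2]<.2);print('handle0',np.percentile(P0[...,2][m5],[10,50,90]))
    cv2.imwrite('pics/%s13.png'%n,cv2.resize(f['image'][:,:,::-1],(800,600)))
E
```

```text
t: 39.07
tcp_pos: [0.2414, 0.4549, 0.3056]
tcp_rot: [[0.997, 0.009, 0.078], [-0.078, 0.006, 0.997], [0.009, -1.0, 0.006]]
force: [0.4, 0.3, 0.1]
width: 0.0599
t 39.07 tcp [0.2414 0.4549 0.3056] grasp [0.2419 0.4552 0.2516] w 0.0599 F [0.4 0.3 0.1]
x [ 0.997 -0.078  0.009] y [ 0.009  0.006 -1.   ] q [ 0.99  0.28  1.74 -0.01  1.11  1.07]
bail 136 [0.11008124 0.11358943 0.11585311]
bar ((585.0638427734375, 132.2305450439453), (75.67874908447266, 21.496557235717773), 86.64840698242188) [0.14994056 0.15372761]
handle [0.17269725 0.17674779 0.17949848]
handle0 [0.17236997 0.17657196 0.1792886 ]
bail 97 [0.10855149 0.11188836 0.11397225]
bar ((584.8535766601562, 133.17015075683594), (76.31940460205078, 20.485448837280273), 85.5560531616211) [0.14797951 0.15102828]
handle [0.17108594 0.17450695 0.17707284]
handle0 [0.17126238 0.17449342 0.17733102]
```

View pics/scene13.png

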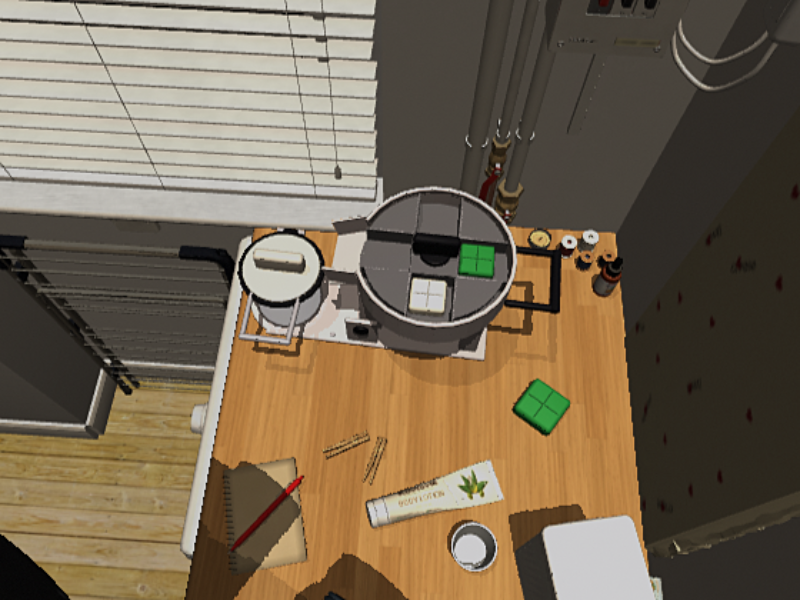

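View pics/top13.png

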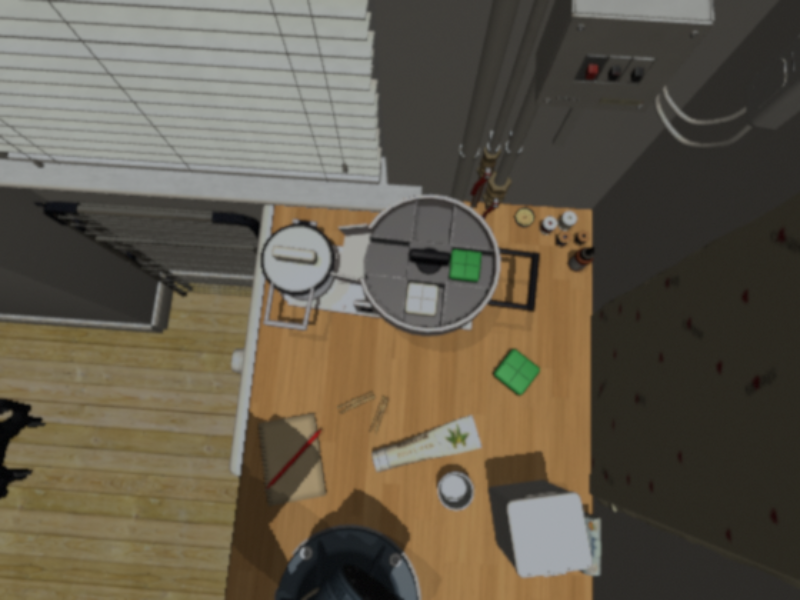

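```bash
python3 - <<'E'
from h import *
import glob
g=np.zeros((90,75),int)
for fn in glob.glob('pics/*.npz'):
    f=dict(np.load(fn));P=pts(f);m=(f['z_map']>0)&(P[...,2]<.06)&(P[...,2]>-.01)
    i=((P[m][:,0]+.05)/.01).astype(int);j=((P[m][:,1]+.45)/.01).astype(int)
    ok=(i>=0)&(i<90)&(j>=0)&(j<75);np.add.at(g,(i[ok],j[ok]),1)
for r in range(89,-1,-2): print('%.2f'%(r*.01-.05),''.join('#' if g[r,c]+g[r-1,c]>0 else '.' for c in range(74,-1,-1)))
E
```

```text
0.84 .............................##............................................
0.82 .............................##............................................
0.80 ########.###.##################............................................
0.78 #############################################..##.#...#####################
0.76 ######################################.....#..######.######################
0.74 ###################################........####.###########################
0.72 ################################..................#########################
0.70 ........#####################.......................#######################
0.68 ........######...#######.............................######################
0.66 ........####.....#######.............................#################.####
0.64 ........##...###########.............................########.#############
0.62 ............################.........................########.#############
0.60 ........##.##################.......................#######################
0.58 ........############.########.............
[... 1846 characters left out ...]
###############################...............#.##
0.10 ........##################################################..........##.####
0.08 .......#####################################################.......########
0.06 .......##################.........#########################################
0.04 .......#################............#######################################
0.02 .......################..............############################..........
0.00 .......###############.....................................................
-0.02 ........##.................................................................
-0.04 ...........................................................................
```

```bash
python3 -c "
from station import env
print(env.hand_in())"
```

```text
the job is handed in; nothing more can be done
None
```

I put both blue tablets from the carousel into the jar and handed the job in at about 39 s.

**What I did:** I unscrewed the cap, swung the ring open, turned each blue compartment to the spout and tipped the tray. Then I let the tray down, closed the ring and screwed the cap to its stop (wrist torque 2.2 N m there).

**Last checks:**
- **Tablets:** Both blues were seen in the jar before it was closed. The white and small green tablets are still in the carousel.
- **Tray:** It is level; the handle is at its starting height to within 0.2 mm.
- **Cap:** The bar is back at its starting angle to within about 0.6°. The bail and cap top are at their shut heights, and the gripper is clear.

**Not fully checked:** I saw no loose blue tablets in any picture and took it that there were none. The cameras never saw the worktop under or just behind the tray and stand, under the white box, or right at the robot's base.

**Disagreements:** The gripper read 1 to 3 mm less than the stated thickness on the bars it held. The jaws also turned about 4° past the cap's stop before I let go. I saw no grip slackening.

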